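Clamp the shaker's clip rail and load its tubes in size order

ROBOT

A 7-joint arm with a two-finger parallel gripper is mounted at the origin on the work surface. World frame = base frame: x ahead of the robot, y to its left, z up, the work surface at z = 0. Lengths are in m, angles in rad, forces in N, time in s.
With the tool pointing down it reaches from about 0.35 to 0.9 m from the base axis. Payload 7.2 kg.
Tool frame: the origin (TCP) lies at the very end of the fingers, on their centre line; the grasp point (between the pads) lies 19 mm behind it (env.hold_point_z is the distance from the TCP to the grasp point, in m); z points along the fingers, y is the line along which they close (so a half turn about z gives the same grasp; the last joint's range is limited). The gripper opens to 85 mm and grips with 20 to 120 N. Pads are 22 mm wide; open, the fingers measure 114 mm over their backs; the gripper's body (76 mm by 85 mm) begins 54 mm behind the grasp point. The pads swing forward as they close: fully open they stand 13 mm farther back than shut.
Start: joints at [1.279, 0.411, -0.013, 1.596, 0.006, 1.134, -0.082], TCP at [0.139, -0.609, 0.231] pointing down, gripper open.
Joint ranges: [-2.95, 2.95], [-0.29, 1.99], [-1.47, 1.44], [0.14, 2.54], [-1.03, 4.17], [0.13, 1.85], [-2.86, 2.86]. Speed limits (rad/s): [2.39, 2.39, 3.01, 3.01, 3.14, 3.14, 3.14].

INTERFACE

Orientations are given as a rotation vector (axis times angle).
In Python, from workcell import env gives the robot as it stands. The module is installed in compiled form; this text tells all that it offers.
- The arm moves only by the shell command python3 -m inch 'ROWS'. ROWS is text: rows parted by semicolons, each of 7 numbers parted by spaces: the shift along the tool's x, y, z scaled (see below), then the turn, a rotation vector about the tool's x, y, z scaled (see below), then the closure, from 0 (fully open) to 1 (shut). A call has 1 to 5 rows; each row is the pose to reach, as a shift and turn from the pose commanded when the call began, along the tool's axes at that moment; what a row does not reach only later rows make up. The controller multiplies each number of a shift by 0.2 m and each number of a turn by 120 degrees. A row lasts 1/10 s, in which the tool goes at most 50 mm and 8.59 degrees, less where a joint would pass 70% of its speed; a pose out of reach is approached as far as the arm can. A call with a number of a shift or a turn outside -1 to 1 is refused whole. A call with a gripper value outside its range is refused whole. The fingers move at their own pace and stop on an object; the grip force is fixed at half the most. Time passes only in rows, so rows that repeat a pose let the fingers close. It gives the time, the measured TCP pose, the force, the opening and the grip force at its end, in the units of the state.
- env.observe(): the state, without advancing time (a new reading comes with each control period).
- env.read_camera(name): name is "scene" or "top" or "wrist"; returns a dict with "pixels" (400x640x3 uint8, red, green, blue), "depth" (400x640 float32, m along the optical axis (not along the pixel's ray), 0 where there is no reading), "fx", "fy", "cx", "cy" (pixels), "cam_to_world" (4x4, takes a point from camera to world coordinates). Camera axes: x right, y down, z forward; pixel columns grow to the right and rows downward; lengths in m; the calibration is good to about 2 mm. The wrist camera is an equidistant fisheye: a pixel r from the principal point sees the ray r / f radians off the axis. A picture is of the moment at which its call begins.
- env.job_done(): hands the job in; it is judged then, once.
The state is a dict: "time_s": time; "qpos": joint angles; "joint_velocities": joint speeds; "tau": joint torques, N m; "tcp_pos": TCP position; "tcp_rot": TCP orientation; "wrist_force": force on the tool from outside, world axes, zero at the start; "torque": the same for the moment, N m; "width": finger opening in m; "finger_force": force on a finger pad.
Only numpy, scipy, OpenCV 4.12 (cv2) and the standard library are available. Lean on these libraries where they do the work, as an engineer would, in place of code of your own. Each camera call takes 0.05 s, during which the arm holds its last target. There are 200 camera calls.

TASK

Get the shaker ready for a run. First fix its clip rail: turn the brass nut clockwise by hand until its white line is at the yellow mark, then take it on to the red mark with the wrench. Once the nut is tight, click every tube down into the clip of its own size, the largest next to the nut and so on down the rail, put the wrench back flat on its dark mat, leave the notebook, slide box and dishes alone, and last of all press the green start button.

Things in the scene. Friction and masses are not known exactly. Their poses are not given: they have to be found in the camera images.
- nut (a joint): captive brass hex nut clamping the clip rail, 30 mm across flats, 30 mm tall, axis vertical. Value: angle turned clockwise seen from above (tightening), 0 to 3.0 rad, starts at 0 to 0.5. Its white line points at the yellow mark at 2.4 (finger-tight) and at the red mark at 3.0 (tight, hard stop). Friction 0.2 N m; it stays where left and does not rise or sink
- nut_top (a point): centre of the nut's top face, 30 mm above the clamp foot it turns on (foot and washer: 5 mm above the platform). x axis: along the white line, to a corner of the hexagon; z up; the flats face 30, 90, 150 .. degrees from x. The next clip's jaws begin 42 mm from the nut's axis
- shaker: shaker, fixed, white housing 330 mm wide, black platform 350 x 220 mm with its top 85 mm above the table; a lower ledge towards the robot (top at 55 mm) has the display and the green button. Origin: on the table under its middle; x away from the ledge, y along the rail from the nut (at y = -125 mm) to the smallest clip, z up
- wrench: open-ended wrench, about 205 mm long, 0.2 kg; red handle 18 mm wide, 13 mm thick, from 100 mm behind to 10 mm ahead of the origin; steel head 10 mm thick, 54 mm wide. Origin: on its underside, on its midline; x along it to the jaw, z up. Starts flat on the dark mat, jaw away from the robot
- wrench_jaw (a point): middle of the wrench's open jaw, where the nut's axis comes when it is fully on; 85 mm ahead of the wrench's origin, 5 mm above its underside. Jaw 32 mm wide, parallel, with a flared mouth towards x; back wall 18 mm behind this point, prongs reaching 21 mm ahead of it
- wrench_grip (a point): place on the red handle to hold, 100 mm behind the jaw's middle, 6.5 mm above the underside; axes as the wrench
- wrench_mat: dark rubber mat 220 x 110 mm, 3 mm thick, fixed: the wrench's place. Origin: centre of its underside, x along its length
- tube_mat: blue mat 290 x 160 mm, 3 mm thick, fixed, on which the tubes start side by side. Origin: centre of its underside, x along its length
- start (a joint): travel of the green start button, 0 to 0.006 m when fully down (5 N); it springs back
- start_top (a point): centre of the button's top when it is out, about 73 mm above the table; button 30 mm across, pressed straight down
- tube30: closed white plastic tube, 30 mm in diameter, 130 mm long including its 18 mm red hexagonal cap (30 mm across flats, corners 2.3 mm proud), 63 to 126 g. Origin: on the tube's axis, half way along; x along the axis towards the cap. May be absent. Starts lying on the blue mat
- clip30 (a point): centre of the clip pair for the 30 mm tube: where its origin lies once clicked home, 32 mm above the platform; x along the lying tube (cap either way), y along the rail, z up. Slippery sprung jaws in two rows, 12 mm wide, 28 mm either side along x, 44 mm free between. Press the tube straight down, about 10 N; before the click it sits about 24 mm too high. 65 mm from the nut
- tube25: closed white plastic tube, 25 mm in diameter, 125 mm long including its 18 mm yellow hexagonal cap (25 mm across flats, corners 1.9 mm proud), 48 to 91 g. Origin: on the tube's axis, half way along; x along the axis towards the cap. May be absent. Starts lying on the blue mat
- clip25 (a point): centre of the clip pair for the 25 mm tube: where its origin lies once clicked home, 32 mm above the platform; x along the lying tube (cap either way), y along the rail, z up. Slippery sprung jaws in two rows, 12 mm wide, 28 mm either side along x, 44 mm free between. Press the tube straight down, about 10 N; before the click it sits about 20 mm too high. 58 mm beyond the 30 mm clip
- tube20: closed white plastic tube, 20 mm in diameter, 120 mm long including its 18 mm green hexagonal cap (20 mm across flats, corners 1.5 mm proud), 36 to 68 g. Origin: on the tube's axis, half way along; x along the axis towards the cap. May be absent. Starts lying on the blue mat
- clip20 (a point): centre of the clip pair for the 20 mm tube: where its origin lies once clicked home, 32 mm above the platform; x along the lying tube (cap either way), y along the rail, z up. Slippery sprung jaws in two rows, 12 mm wide, 28 mm either side along x, 44 mm free between. Press the tube straight down, about 10 N; before the click it sits about 16 mm too high. 54 mm beyond the 25 mm clip
- tube16: closed white plastic tube, 16 mm in diameter, 115 mm long including its 18 mm blue hexagonal cap (16 mm across flats, corners 1.2 mm proud), 27 to 51 g. Origin: on the tube's axis, half way along; x along the axis towards the cap. May be absent. Starts lying on the blue mat
- clip16 (a point): centre of the clip pair for the 16 mm tube: where its origin lies once clicked home, 32 mm above the platform; x along the lying tube (cap either way), y along the rail, z up. Slippery sprung jaws in two rows, 12 mm wide, 28 mm either side along x, 44 mm free between. Press the tube straight down, about 10 N; before the click it sits about 13 mm too high. 50 mm beyond the 20 mm clip
- notebook: spiral notebook with a pen on it, 105 x 150 x 12 mm, loose, bystander. Origin: centre of its underside
- slide_box: blue box of slides 80 x 110 x 36 mm, loose, bystander. Origin: centre of its underside
- petri_dishes: two stacked dishes, 90 mm across, 27 mm tall, loose, bystander. Origin: centre of their underside
Things that resemble listed ones, but are neither listed nor needed, are in the scene too. What is shaped like the wrench_mat but brown is not meant. Leave any pink or purple look-alike of the tube30 alone.

How it is judged:
On the way, in this order (a step that is already met when the one before it is completed fails the run):
1. the nut is run down by hand to the yellow mark, without the wrench (value of joint nut above 2.2 rad and contact force between wrench and nut below 0.1 N), for 0.1 s.
2. the wrench takes the nut to the red mark (value of joint nut above 2.85 rad and contact force between wrench and nut above 0.5 N), for 0.05 s.
3. the start button is pressed with the nut tight, every tube clicked into its clip and the wrench back on its mat (value of joint start above 0.004 m and value of joint nut above 2.85 rad and x of tube30 in the frame of clip30 between -0.012 and 0.012 m and y of tube30 in the frame of clip30 between -0.004 and 0.004 m and z of tube30 in the frame of clip30 between -0.004 and 0.004 m and angle between the x axis of tube30 and the x axis of clip30, either way round below 0.1 rad and x of tube25 in the frame of clip25 between -0.012 and 0.012 m and y of tube25 in the frame of clip25 between -0.004 and 0.004 m and z of tube25 in the frame of clip25 between -0.004 and 0.004 m and angle between the x axis of tube25 and the x axis of clip25, either way round below 0.1 rad and x of tube20 in the frame of clip20 between -0.012 and 0.012 m and y of tube20 in the frame of clip20 between -0.004 and 0.004 m and z of tube20 in the frame of clip20 between -0.004 and 0.004 m and angle between the x axis of tube20 and the x axis of clip20, either way round below 0.1 rad and x of tube16 in the frame of clip16 between -0.012 and 0.012 m and y of tube16 in the frame of clip16 between -0.004 and 0.004 m and z of tube16 in the frame of clip16 between -0.004 and 0.004 m and angle between the x axis of tube16 and the x axis of clip16, either way round below 0.1 rad and x of wrench in the frame of wrench_mat between -0.1 and 0.1 m and y of wrench in the frame of wrench_mat between -0.05 and 0.05 m and z of wrench in the frame of wrench_mat between -0.002 and 0.012 m), for 0.05 s.
At the end, for the whole second after the job is handed in: Nut within 0.15 rad of the red mark; every tube present in the clip of its size, within 12 mm along the tube, 4 mm across and in height, 0.1 rad in line; wrench flat with its middle on its mat; start button pressed last and out again; all at rest (value of joint nut above 2.85 rad and x of tube30 in the frame of clip30 between -0.012 and 0.012 m and y of tube30 in the frame of clip30 between -0.004 and 0.004 m and z of tube30 in the frame of clip30 between -0.004 and 0.004 m and angle between the x axis of tube30 and the x axis of clip30, either way round below 0.1 rad and x of tube25 in the frame of clip25 between -0.012 and 0.012 m and y of tube25 in the frame of clip25 between -0.004 and 0.004 m and z of tube25 in the frame of clip25 between -0.004 and 0.004 m and angle between the x axis of tube25 and the x axis of clip25, either way round below 0.1 rad and x of tube20 in the frame of clip20 between -0.012 and 0.012 m and y of tube20 in the frame of clip20 between -0.004 and 0.004 m and z of tube20 in the frame of clip20 between -0.004 and 0.004 m and angle between the x axis of tube20 and the x axis of clip20, either way round below 0.1 rad and x of tube16 in the frame of clip16 between -0.012 and 0.012 m and y of tube16 in the frame of clip16 between -0.004 and 0.004 m and z of tube16 in the frame of clip16 between -0.004 and 0.004 m and angle between the x axis of tube16 and the x axis of clip16, either way round below 0.1 rad and x of wrench in the frame of wrench_mat between -0.1 and 0.1 m and y of wrench in the frame of wrench_mat between -0.05 and 0.05 m and z of wrench in the frame of wrench_mat between -0.002 and 0.012 m and value of joint start below 0.002 m and linear speed of each of wrench, tube30, tube25, tube20, tube16 below 0.02 m/s); the robot touches nothing.
It fails at once if the wrench is put to the nut before the nut has been run down by hand (contact force between wrench and nut above 1 N and value of joint nut below 2.1 rad).
It fails at once if the fingers, not the wrench, turn the nut well past the yellow mark (contact force between the fingers and nut above 1 N and value of joint nut above 2.65 rad and velocity of joint nut above 0.05 rad/s).
It fails at once if a tube is clipped in before the nut is tight (value of joint nut below 2.85 rad and (distance between tube30 and clip30 below 0.008 m or distance between tube25 and clip25 below 0.008 m or distance between tube20 and clip20 below 0.008 m or distance between tube16 and clip16 below 0.008 m)).
It fails at once if the notebook, slide box or dishes are pushed more than 3 cm (distance of any of notebook, slide_box, petri_dishes from where it was at the start of the episode above 0.03 m).
Of tube30, tube25, tube20, tube16 only 2 to 4 are there at a start; the rules pass over those that are not, and their reading is None.
At some moment in a run one of wrench, tube30, tube25, tube20, tube16 may be knocked a few centimetres aside while the robot is not near it.
It also fails if it takes over 210 s, if anything falls off the work surface, if the arm or the gripper's body presses on something with over 40 N, if the wrist force passes 120 N, or if a joint passes its speed limit or range.

## Working session

There is one attempt and no reset: what is moved stays moved. The work goes in short steps, Python scripts to look and compute and a shell command to move; the robot and the scene stay as the last step left them, time stands still between calls to the robot, and variables do not carry over. Pictures are saved under pics/ and viewed, at most 14 in all, crops included, and the job is handed in when it is done.

```bash
mkdir -p pics; ls; cat > h.py <<'E'
import numpy as np, cv2
from scipy.spatial.transform import Rotation as R
from workcell import env
def cam(name,save=None):
    c=env.read_camera(name)
    if save: cv2.imwrite('pics/'+save,c['pixels'][:,:,::-1])
    np.savez('last_%s.npz'%name,**c)
    return c
def ray(c,u,v,name):
    x=(u-c['cx'])/c['fx'];y=(v-c['cy'])/c['fy']
    if name=='wrist':
        r=np.hypot(x,y);s=np.sinc(r/np.pi);d=np.array([x*s,y*s,np.cos(r)])
    else: d=np.array([x,y,1.])
    T=c['cam_to_world'];return T[:3,3],T[:3,:3]@d
def onz(c,u,v,z,name):
    o,d=ray(c,u,v,name);return o+d*(z-o[2])/d[2]
def st():
    s=env.observe();return s
def togo(p,yaw=None,rot=None):
    """rows numbers to bring TCP to p, tool down with tool-y line at yaw (world)"""
    s=env.observe();Rt=R.from_rotvec(s['tcp_rot']);d=Rt.inv().apply(np.array(p)-s['tcp_pos'])/0.2
    out=None
    if yaw is not None:
        best=None
        for k in (0,np.pi):
            y=np.array([np.cos(yaw+k),np.sin(yaw+k),0]);z=np.array([0,0,-1.]);M=np.c_[np.cross(y,z),y,z]
            rv=(Rt.inv()*R.from_matrix(M)).as_rotvec()
            if best is None or np.linalg.norm(rv)<np.linalg.norm(best):best=rv
        out=best/np.radians(120)
    print('shift',np.round(d,4),'turn',None if out is None else np.round(out,4))
    return d,out
E
python3 - <<'E'
from h import *
s=st();print(s)
a=cam('scene','s0.png');b=cam('top','t0.png')
for c in (a,b):print(c['fx'],c['cx'],c['cy'],c['cam_to_world'].round(3).tolist())
print(R.from_rotvec(s['tcp_rot']).as_matrix().round(3))
E
```

```text
pics
{'time_s': 0.0, 'qpos': array([ 1.27879751,  0.41190151, -0.01270524,  1.59707485,  0.00561262,
        1.13428255, -0.08221751]), 'joint_velocities': array([-0.00012898,  0.00130497, -0.00215712,  0.00196314,  0.00213681,
        0.00071007, -0.00027343]), 'tau': array([-2.71030121e-04, -6.00626421e+01,  6.81977011e-01, -2.99400866e+01,
        1.38286839e-02,  1.05510987e-02, -1.17348520e-05]), 'tcp_pos': array([ 0.13854798, -0.60893104,  0.23043949]), 'tcp_rot': array([-3.12035260e+00, -3.50640434e-01,  4.87649723e-04]), 'wrist_force': array([-0.08596337, -0.31683699,  0.12256818]), 'torque': array([ 0.00534836, -0.01582331, -0.01677364]), 'finger_force': 0.0, 'width': 0.08515599609470023}
428.8251906143874 315.440067833915 198.53203889435815 [[0.568, 0.524, -0.635, 1.634], [0.823, -0.351, 0.447, -0.773], [0.011, -0.776, -0.631, 1.138], [0.0, 0.0, 0.0, 1.0]]
410.0615049280607 321.0259712763713 202.56820279560716 [[0.015, -0.975, 0.221, 0.268], [-1.0, -0.015, 0.001, -0.05], [0.002, -0.221, -0.975, 1.379], [0.0, 0.0, 0.0, 1.0]]
[[ 0.975  0.222 -0.   ]
 [ 0.222 -0.975  0.002]
 [-0.    -0.002 -1.   ]]
```

View pics/t0.png

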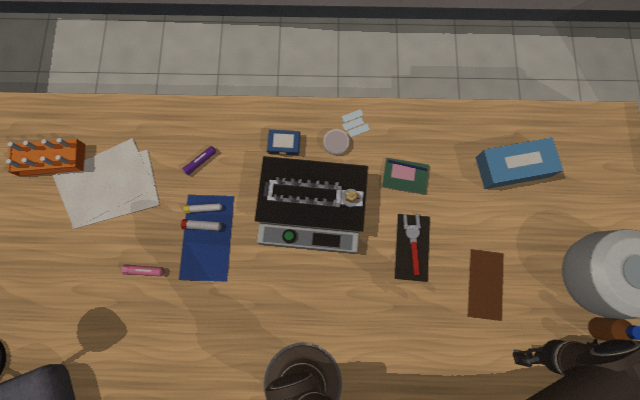

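View pics/s0.png

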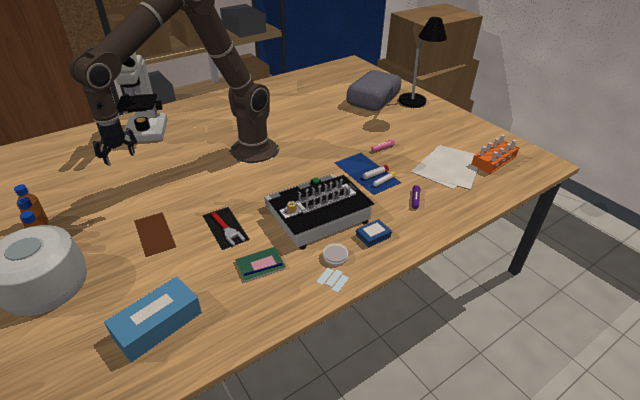

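```bash
python3 - <<'E'
from h import *
b=dict(np.load('last_top.npz'));im=b['pixels'][:,:,::-1]
cv2.imwrite('pics/t0c.png',cv2.resize(im[125:290,170:440],None,fx=2.96,fy=2.96,interpolation=cv2.INTER_CUBIC))
for n,u,v,z in [('nut',352,197,.12),('button',289,236,.073),('wr head',412,234,.01),('wr tail',417,273,.013),('t25',203,208,.016),('t30',202,226,.018),('plat L-top',262,158,.085),('plat R-top',367,166,.085),('plat L-bot',257,221,.085),('plat R-bot',364,230,.085),('book',406,175,.01)]:
    print(n,onz(b,u,v,z,'top').round(3), b['depth'][v,u])
E
```

```text
nut [ 0.573 -0.146  0.12 ] 1.2935904
button [0.452 0.052 0.073] 1.3048552
wr head [ 0.474 -0.356  0.01 ] 1.3779539
wr tail [ 0.345 -0.368  0.013] 1.3486443
t25 [0.552 0.352 0.016] 1.377904
t30 [0.49  0.35  0.018] 1.3613045
plat L-top [0.71  0.149 0.085] 1.4456165
plat R-top [ 0.687 -0.199  0.085] 1.353484
plat L-bot [0.497 0.155 0.085] 1.3923489
plat R-bot [ 0.474 -0.187  0.085] 1.3907325
book [ 0.681 -0.343  0.01 ] 1.4229413
```

View pics/t0c.png

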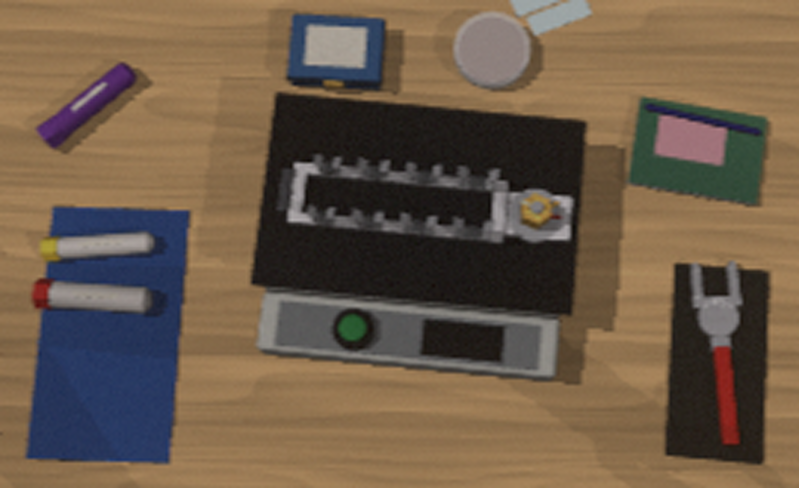

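```bash
python3 - <<'E'
from h import *
togo([.57,-.15,.26],np.pi/2)
E
```

```text
shift [ 2.6128 -1.7593 -0.1452] turn [-7.000e-04  1.000e-04  1.069e-01]
```

```bash
A="0.87 -0.58 -0.14 0 0 0 0"; python3 -m inch '0.87 -0.58 -0.14 0 0 0 0;0.87 -0.58 -0.14 0 0 0 0;0.87 -0.58 -0.14 0 0 0 0;0.87 -0.58 -0.14 0 0 0 0;0.87 -0.58 -0.14 0 0 0 0' && python3 -m inch '0.87 -0.59 0 0 0 0 0;0.87 -0.59 0 0 0 0 0;0.87 -0.59 0 0 0 0 0;0.87 -0.59 0 0 0 0 0;0.87 -0.59 0 0 0 0 0' && python3 -m inch '0.87 -0.59 0 0 0 0 0;0.87 -0.59 0 0 0 0 0;0.87 -0.59 0 0 0 0 0;0.87 -0.59 0 0 0 0 0;0.87 -0.59 0 0 0 0 0'
python3 - <<'E'
from h import *
w=cam('wrist','w1.png');s=st();print(s['qpos'].round(3),s['tcp_pos'].round(4),s['tcp_rot'].round(3))
print(w['fx'],w['cx'],w['cy'],w['cam_to_world'].round(3))
E
```

```text
time_s: 0.6
tcp_pos: [0.2875, -0.4531, 0.26]
tcp_rot: [-3.12, -0.363, -0.004]
wrist_force: [0.3, 0.8, 0.6]
width: 0.0858
finger_force: 0.0
time_s: 1.1
tcp_pos: [0.4299, -0.2988, 0.2592]
tcp_rot: [-3.119, -0.363, -0.003]
wrist_force: [-0.2, -0.8, -0.2]
width: 0.0851
finger_force: 0.0
time_s: 1.6
tcp_pos: [0.5725, -0.1449, 0.2587]
tcp_rot: [-3.118, -0.361, -0.002]
wrist_force: [0.3, -0.2, -1.0]
width: 0.0853
finger_force: 0.0
[ 0.42   0.354 -0.33   1.631  0.119  1.177 -1.278] [ 0.5718 -0.1461  0.2585] [-3.119 -0.36  -0.   ]
309.70691628693146 322.6119278149602 199.92949883003746 [[ 0.227 -0.927 -0.3    0.65 ]
 [-0.974 -0.217 -0.068 -0.128]
 [-0.002  0.307 -0.952  0.402]
 [ 0.     0.     0.     1.   ]]
```

View pics/w1.png

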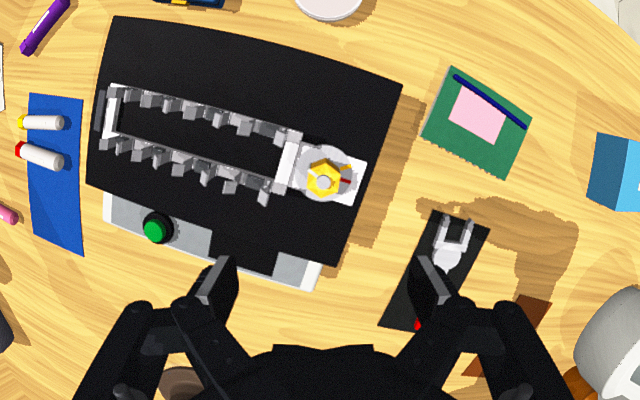

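```bash
python3 - <<'E'
from h import *
c=dict(np.load('last_wrist.npz'));im=c['pixels'];print(c['pixels'].shape)
hsv=cv2.cvtColor(im,cv2.COLOR_RGB2HSV)
y=cv2.inRange(hsv,(18,90,90),(35,255,255));y[:140]=0;y[215:]=0;y[:,:295]=0;y[:,360:]=0
n,l,s,ce=cv2.connectedComponentsWithStats(y);print(s,ce.round(1))
cv2.imwrite('pics/w1c.png',cv2.resize(im[140:210,280:370,::-1],None,fx=8,fy=8,interpolation=cv2.INTER_CUBIC))
print('centre px guess',onz(c,323,181,.12,'wrist').round(4))
print('rail corners',[onz(c,u,v,.088,'wrist').round(4) for u,v in [(367,159),(352,205)]])
print('plat corners',[onz(c,u,v,.085,'wrist').round(4) for u,v in [(112,16),(402,84),(88,185),(337,267)]])
print('button',onz(c,156,228,.073,'wrist').round(4))
g=cv2.inRange(hsv,(45,120,60),(80,255,255));n,l,s,ce=cv2.connectedComponentsWithStats(g)
for i in range(1,n):
  if s[i,4]>80:print('green',s[i],onz(c,*ce[i],.073,'wrist').round(4))
E
```

```text
(400, 640, 3)
[[     0      0    640    400 255151]
 [   307    158     45     40    845]
 [   359    211      1      1      1]
 [   357    214      3      1      3]] [[319.5 199.6]
 [324.9 176.7]
 [359.  211. ]
 [358.  214. ]]
centre px guess [ 0.5792 -0.1438  0.12  ]
rail corners [array([ 0.6047, -0.1846,  0.088 ]), array([ 0.5525, -0.182 ,  0.088 ])]
plat corners [array([0.7171, 0.1468, 0.085 ]), array([ 0.6898, -0.2009,  0.085 ]), array([0.4993, 0.1566, 0.085 ]), array([ 0.4729, -0.1856,  0.085 ])]
button [0.4603 0.049  0.073 ]
green [ 422   66  110  114 4456] [ 0.6681 -0.302   0.073 ]
green [144 219  22  24 372] [0.4562 0.0518 0.073 ]
```

View pics/w1c.png

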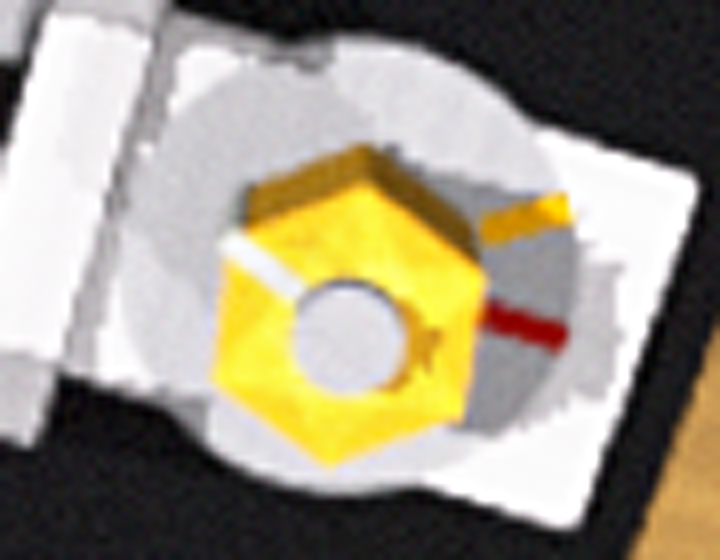

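```bash
python3 - <<'E'
from h import *
c=dict(np.load('last_wrist.npz'))
P=[onz(c,280+u/8,140+v/8,.12,'wrist') for u,v in [(222,240),(365,180),(485,270),(465,415),(332,465),(212,380)]]
C=np.mean(P,0);print(C.round(4))
for p in P:print(np.degrees(np.arctan2(p[1]-C[1],p[0]-C[0])).round(1),np.linalg.norm(p-C).round(4))
for u,v in [(490,230),(570,207),(487,313),(567,337)]:
  q=onz(c,280+u/8,140+v/8,.09,'wrist');print(q.round(4),np.degrees(np.arctan2(q[1]-C[1],q[0]-C[0])).round(1))
s=st();M=R.from_rotvec(s['tcp_rot']).as_matrix();print(M.round(3))
E
```

```text
[ 0.5795 -0.1441  0.12  ]
67.7 0.0179
6.3 0.0176
-54.0 0.0175
-114.7 0.0178
-172.7 0.0172
125.6 0.0173
[ 0.5887 -0.1609  0.09  ] -61.3
[ 0.5941 -0.1702  0.09  ] -60.9
[ 0.5779 -0.1632  0.09  ] -94.8
[ 0.5772 -0.1741  0.09  ] -94.4
[[ 0.974  0.228  0.   ]
 [ 0.228 -0.974  0.002]
 [ 0.001 -0.002 -1.   ]]
```

```bash
python3 - <<'E'
from h import *
togo([.5795,-.1441,.16],np.radians(-83.6))
togo([.5795,-.1441,.097],np.radians(-83.6))
E
```

```text
shift [3.930e-02 1.000e-04 4.925e-01] turn [-0.0011 -0.0002  0.0564]
shift [3.910e-02 8.000e-04 8.075e-01] turn [-0.0011 -0.0002  0.0564]
```

```bash
python3 -m inch '0.039 0 0.25 0 0 0.057 0.45;0.039 0 0.49 0 0 0.057 0.45;0.039 0 0.49 0 0 0.057 0.45;0.039 0 0.49 0 0 0.057 0.45'; python3 - <<'E'
from h import *
togo([.5795,-.1441,.097],np.radians(-83.6));print(st()['qpos'])
E
```

```text
time_s: 2.05
tcp_pos: [0.5762, -0.1503, 0.1615]
tcp_rot: [3.137, 0.162, -0.003]
wrist_force: [0.9, -1.6, 1.3]
width: 0.0468
finger_force: 0.0
shift [ 0.0202 -0.029   0.3224] turn [-0.      0.001  -0.0041]
[ 0.39248412  0.44879786 -0.29388436  1.73071971  0.15181811  0.98643653
 -1.4259706 ]
```

```bash
python3 -m inch '0 0 0 0 0 -0.33 0.45;0 0 0 0 0 -0.33 0.45;0 0 0 0 0 -0.33 0.45;0 0 0 0 0 -0.33 0.45;0 0 0 0 0 -0.33 0.45'; python3 -m inch '0 0 0 0 0 -0.33 0.45;0 0 0 0 0 -0.33 0.45;0 0 0 0 0 -0.33 0.45;0 0 0 0 0 -0.33 0.45;0 0 0 0 0 -0.33 0.45';python3 -m inch '0 0 0 0 0 -0.33 0.45;0 0 0 0 0 -0.33 0.45;0 0 0 0 0 -0.33 0.45;0 0 0 0 0 -0.33 0.45;0 0 0 0 0 -0.33 0.45';  python3 - <<'E'
from h import *
togo([.5795,-.1441,.097],np.radians(36.4));print(st()['qpos'],st()['tcp_pos'])
w=cam('wrist','w2.png')
cv2.imwrite('pics/w2c.png',cv2.resize(w['pixels'][100:400,120:520,::-1],None,fx=2,fy=2,interpolation=cv2.INTER_CUBIC))
E
```

```text
time_s: 2.55
tcp_pos: [0.5785, -0.1503, 0.1651]
tcp_rot: [2.89, 1.222, 0.005]
wrist_force: [-0.1, 0.2, -0.6]
width: 0.0473
finger_force: 0.0
time_s: 3.05
tcp_pos: [0.5784, -0.1505, 0.165]
tcp_rot: [2.305, 2.128, 0.002]
wrist_force: [0.3, -0.9, 0.5]
width: 0.0469
finger_force: 0.0
time_s: 3.55
tcp_pos: [0.5783, -0.1507, 0.1648]
tcp_rot: [1.448, 2.782, -0.001]
wrist_force: [-0.2, -0.6, -0.7]
width: 0.0472
finger_force: 0.0
shift [0.0254 0.0233 0.339 ] turn [ 0.0006  0.0023 -0.0117]
[ 0.71788303  0.54181332 -0.7627497   1.70541365  0.42370421  1.06185399
  0.42778677] [ 0.57834244 -0.15073086  0.16481598]
```

View pics/w2c.png

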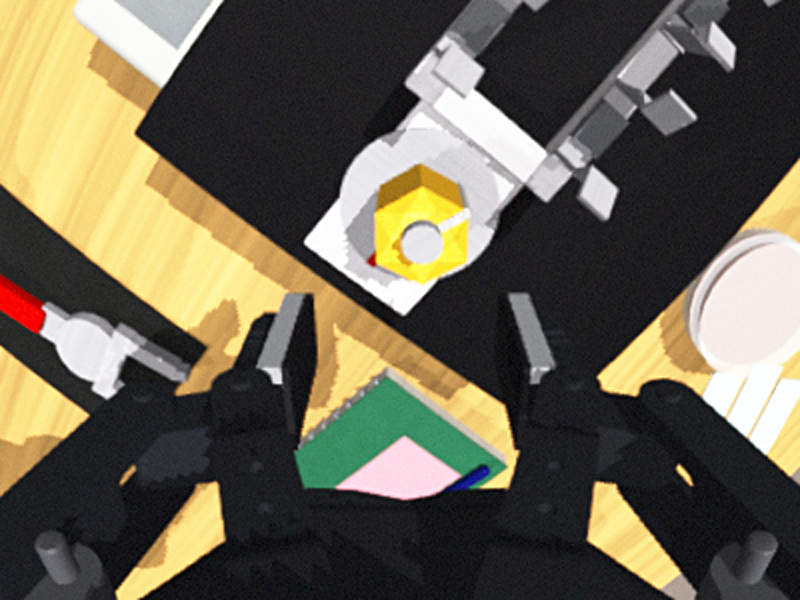

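```bash
cat >> h.py <<'E'
def nutmeas(c,box,z=.12):
    hsv=cv2.cvtColor(c['pixels'],cv2.COLOR_RGB2HSV)
    m=cv2.inRange(hsv,(20,120,170),(35,255,255));k=np.zeros_like(m);k[box[0]:box[1],box[2]:box[3]]=1;m*=k
    m=cv2.morphologyEx(m,cv2.MORPH_OPEN,np.ones((3,3)))
    ct=max(cv2.findContours(m,0,2)[0],key=cv2.contourArea);h=cv2.convexHull(ct)[:,0]
    P=np.array([onz(c,u,v,z,'wrist')[:2] for u,v in h]);
    (cx,cy),r=cv2.minEnclosingCircle((P*1000).astype(np.float32));return cx,cy,r
E
python3 - <<'E'
from h import *
c=dict(np.load('last_wrist.npz'));print(nutmeas(c,(170,250,290,370)))
P=[onz(c,120+u/2,100+v/2,.12,'wrist') for u,v in [(468,212),(420,190),(376,206),(376,252),(420,283),(466,262)]]
C=np.mean(P,0);print(C.round(4))
for p in P:print(np.degrees(np.arctan2(p[1]-C[1],p[0]-C[0])).round(1),np.linalg.norm(p-C).round(4))
togo([C[0],C[1],.097],np.radians(36.4))
E
```

```text
(577.6710205078125, -140.9850311279297, 19.5432186126709)
[ 0.5796 -0.1435  0.12  ]
62.6 0.017
126.8 0.0154
-179.5 0.0177
-122.9 0.016
-55.8 0.0174
2.0 0.0179
shift [0.0275 0.0258 0.3381] turn [ 0.0006  0.0022 -0.01  ]
```

```bash
python3 -m inch '0.027 0.025 0.1 0 0 -0.01 0.45;0.027 0.025 0.15 0 0 -0.01 0.45;0.027 0.025 0.15 0 0 -0.01 0.45'; python3 - <<'E'
from h import *
togo([.5796,-.1438,.097],np.radians(36.4));print(st()['tcp_pos'])
E
```

```text
time_s: 3.9
tcp_pos: [0.5778, -0.1424, 0.1315]
tcp_rot: [-1.43, -2.797, 0.002]
wrist_force: [0.2, -0.2, 0.6]
width: 0.0468
finger_force: 0.0
shift [-0.011   0.0033  0.1723] turn [-0.0006  0.0002 -0.0046]
[ 0.57780819 -0.14236436  0.13146407]
```

```bash
python3 -m inch '-0.01 0.003 0.09 0 0 -0.004 0.45;-0.01 0.003 0.175 0 0 -0.004 0.45;-0.01 0.003 0.175 0 0 -0.004 0.45;-0.01 0.003 0.175 0 0 -0.004 1;-0.01 0.003 0.175 0 0 -0.004 1'; python3 -m inch '0 0 0 0 0 0 1;0 0 0 0 0 0 1'; python3 - <<'E'
from h import *
togo([.5796,-.1438,.097],np.radians(36.4));print(st())
E
```

```text
time_s: 4.4
tcp_pos: [0.5793, -0.1428, 0.0963]
tcp_rot: [-1.415, -2.804, 0.001]
wrist_force: [-2.7, -0.5, -0.7]
width: 0.0289
finger_force: 60.2
time_s: 4.6
tcp_pos: [0.5793, -0.1428, 0.0963]
tcp_rot: [-1.415, -2.804, 0.001]
wrist_force: [-4.1, -0.8, 0.0]
width: 0.029
finger_force: 60.3
shift [-0.0052 -0.0017 -0.0036] turn [-0.0005 -0.0002  0.0004]
{'time_s': 4.6, 'qpos': array([ 0.67525597,  0.62189268, -0.7245138 ,  1.76195543,  0.49508936,
        0.94984311,  0.382889  ]), 'joint_velocities': array([ 0.00154175, -0.00139319,  0.00064618,  0.00147962, -0.00070599,
       -0.00011932, -0.00143074]), 'tau': array([ -1.00413859, -61.91263676, -12.72519708, -25.95439553,
         0.21665344,  -1.18727535,   0.10777984]), 'tcp_pos': array([ 0.57925052, -0.14276092,  0.09628998]), 'tcp_rot': array([-1.41500045e+00, -2.80393483e+00,  1.15565000e-03]), 'wrist_force': array([-4.09776885, -0.77945192,  0.03987555]), 'torque': array([-0.02321132,  0.72222307, -0.07724064]), 'finger_force': 60.306112001126166, 'width': 0.029014003179772638}
```

```bash
python3 -m inch '0 0 0 0 0 0.07 1;0 0 0 0 0 0.14 1;0 0 0 0 0 0.21 1;0 0 0 0 0 0.28 1;0 0 0 0 0 0.34 1' && python3 -m inch '0 0 0 0 0 0.07 1;0 0 0 0 0 0.14 1;0 0 0 0 0 0.21 1;0 0 0 0 0 0.28 1;0 0 0 0 0 0.34 1'; python3 - <<'E'
from h import *
s=st();togo([.5796,-.1438,.097],np.radians(36.4-127));print(s['torque'],s['qpos'])
E
```

```text
time_s: 5.1
tcp_pos: [0.5795, -0.1427, 0.0963]
tcp_rot: [2.309, 2.13, -0.001]
wrist_force: [-2.2, -1.1, -2.7]
width: 0.0289
finger_force: 59.8
time_s: 5.6
tcp_pos: [0.5797, -0.1428, 0.0963]
tcp_rot: [2.907, 1.191, -0.0]
wrist_force: [-1.3, -1.2, -3.3]
width: 0.0293
finger_force: 59.8
shift [-0.0038  0.003  -0.0035] turn [3.000e-04 1.000e-04 3.764e-01]
[-0.33195797  0.31738973  0.22165699] [ 0.44191836  0.54071724 -0.38408687  1.77781443  0.25541601  0.87210442
 -0.85099511]
```

Turning well; finish to the yellow mark (0.376 left), then open partly and rise.

```bash
python3 -m inch '0 0 0 0 0 0.07 1;0 0 0 0 0 0.14 1;0 0 0 0 0 0.21 1;0 0 0 0 0 0.28 1;0 0 0 0 0 0.34 1' && python3 -m inch '0 0 0 0 0 0.037 1;0 0 0 0 0 0.037 1;0 0 0 0 0 0.037 1;0 0 0 0 0 0.037 0.45;0 0 0 0 0 0.037 0.45' && python3 -m inch '0 0 -0.2 0 0 0 0.45;0 0 -0.4 0 0 0 0.45;0 0 -0.7 0 0 0 0.45;0 0 -0.8 0 0 0 0.45;0 0 -0.8 0 0 0 0'; python3 - <<'E'
from h import *
s=st();print(s['tcp_pos'],s['qpos'])
w=cam('wrist','w3.png')
cv2.imwrite('pics/w3c.png',cv2.resize(w['pixels'][:,:,::-1],(800,500),interpolation=cv2.INTER_CUBIC))
E
```

```text
time_s: 6.1
tcp_pos: [0.5798, -0.1431, 0.0963]
tcp_rot: [3.139, 0.103, 0.0]
wrist_force: [-1.3, -2.1, -3.6]
width: 0.0288
finger_force: 59.8
time_s: 6.6
tcp_pos: [0.5808, -0.1419, 0.0968]
tcp_rot: [-3.141, 0.007, -0.003]
wrist_force: [0.1, -0.9, 0.6]
width: 0.047
finger_force: 0.0
time_s: 7.1
tcp_pos: [0.5829, -0.1423, 0.2623]
tcp_rot: [3.14, -0.008, 0.016]
wrist_force: [0.4, 0.1, 0.7]
width: 0.0598
finger_force: 0.0
[ 0.58285185 -0.14227915  0.26233622] [ 0.31893854  0.34951793 -0.21157066  1.61756656  0.07829314  1.17246723
 -1.48575108]
```

View pics/w3c.png

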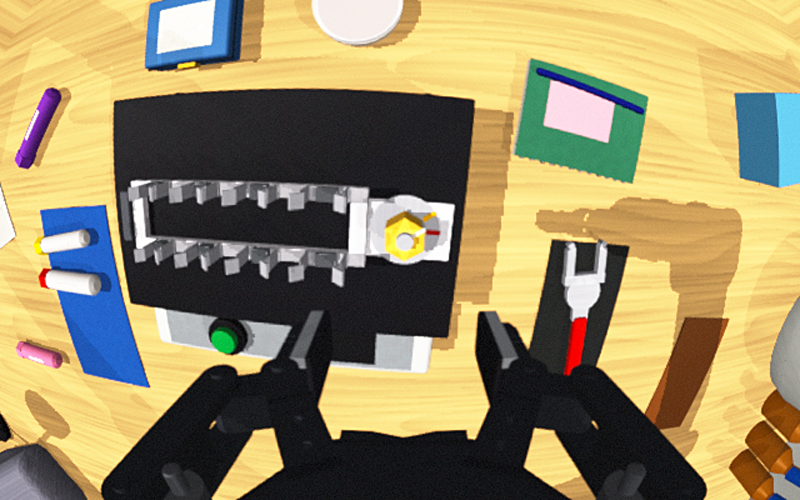

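```bash
cat >> h.py <<'E'
def mask(c,lo,hi,box=None):
    hsv=cv2.cvtColor(c['pixels'],cv2.COLOR_RGB2HSV);m=cv2.inRange(hsv,lo,hi)
    if box: k=np.zeros_like(m);k[box[0]:box[1],box[2]:box[3]]=1;m*=k
    return cv2.morphologyEx(m,cv2.MORPH_OPEN,np.ones((3,3)))
def big(m):
    ct=max(cv2.findContours(m,0,1)[0],key=cv2.contourArea);k=np.zeros_like(m);cv2.drawContours(k,[ct],-1,255,-1);return k,ct
def world(c,m,z,name='wrist'):
    v,u=np.nonzero(m);return np.array([onz(c,a,b,z,name)[:2] for a,b in zip(u,v)])
def rect(P):
    (x,y),(w,h),a=cv2.minAreaRect((P*1000).astype(np.float32))
    if w<h: w,h,a=h,w,a+90
    return x,y,w,h,a
E
python3 - <<'E'
from h import *
c=dict(np.load('last_wrist.npz'))
m,_=big(mask(c,(0,150,90),(8,255,255),(200,320,430,500)));print('red',rect(world(c,m,.016)))
w=mask(c,(0,0,150),(180,60,255),(185,260,440,495));m,_=big(w);P=world(c,m,.013);print('head',rect(P),P.min(0),P.max(0))
m=mask(c,(0,0,0),(180,120,60),(185,310,400,510));m,_=big(m);print('mat',rect(world(c,m,.003)))
im=c['pixels'];cv2.imwrite('pics/w3n.png',cv2.resize(im[150:220,290:380,::-1],None,fx=7,fy=7,interpolation=cv2.INTER_CUBIC))
E
```

```text
red (408.4638366699219, -360.2004089355469, 84.46104431152344, 22.704469680786133, 3.73989200592041)
head (497.48321533203125, -357.979736328125, 96.29698181152344, 54.014060974121094, 4.165538311004639) [ 0.45000924 -0.38514466] [ 0.54371514 -0.32861656]
mat (435.24346923828125, -361.3952941894531, 212.1471710205078, 187.23582458496094, 176.23880767822266)
```

View pics/w3n.png

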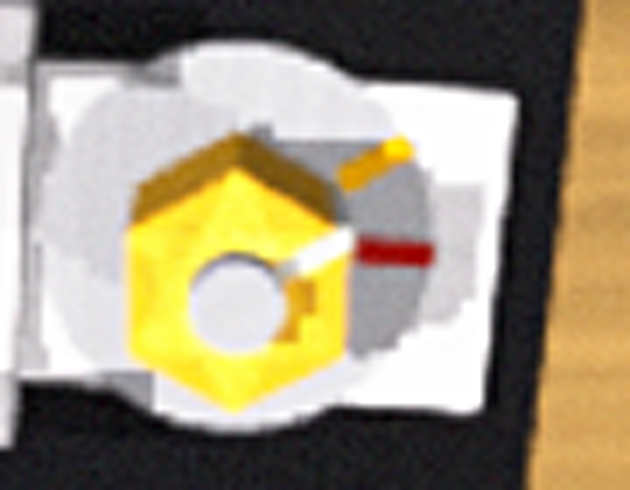

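```bash
python3 - <<'E'
from h import *
togo([.40,-.36,.24],np.radians(-86))
E
```

```text
shift [-0.9027  1.0938  0.0921] turn [ 0.0004 -0.0029 -0.0358]
```

```bash
python3 -m inch '-0.85 0.99 0.09 0 0 -0.035 0;-0.85 0.99 0.09 0 0 -0.035 0;-0.85 0.99 0.09 0 0 -0.035 0;-0.85 0.99 0.09 0 0 -0.035 0;-0.85 0.99 0.09 0 0 -0.035 0' && python3 -m inch '-0.04 0.11 0 0 0 0 0;-0.04 0.11 0 0 0 0 0;-0.04 0.11 0 0 0 0 0'; python3 - <<'E'
from h import *
c=cam('wrist','w4.png');print(st()['tcp_pos'],st()['tcp_rot'])
m,_=big(mask(c,(0,150,90),(8,255,255)));print('red',rect(world(c,m,.016)))
w=mask(c,(0,0,150),(180,60,255),(20,330,200,440));m,_=big(w);P=world(c,m,.013);print('head',rect(P),P.min(0),P.max(0))
cv2.imwrite('pics/w4c.png',cv2.resize(c['pixels'][:,:,::-1],(800,500)))
E
```

```text
time_s: 7.65
tcp_pos: [0.4144, -0.3314, 0.2379]
tcp_rot: [-3.139, -0.107, 0.001]
wrist_force: [0.4, -0.5, 0.1]
width: 0.0859
finger_force: 0.0
time_s: 7.95
tcp_pos: [0.4095, -0.3527, 0.2381]
tcp_rot: [-3.138, -0.104, 0.001]
wrist_force: [0.1, 0.7, 0.7]
width: 0.0856
finger_force: 0.0
[ 0.4101886  -0.35191987  0.23830223] [-3.13832538e+00 -1.07182426e-01  5.43705780e-04]
red (395.32098388671875, -363.96881103515625, 107.61447143554688, 16.978185653686523, 3.8070688247680664)
head (498.4150085449219, -358.0504150390625, 94.81954956054688, 51.521507263183594, 4.232219696044922) [ 0.45113801 -0.38396712] [ 0.54735069 -0.33100836]
```

View pics/w4c.png

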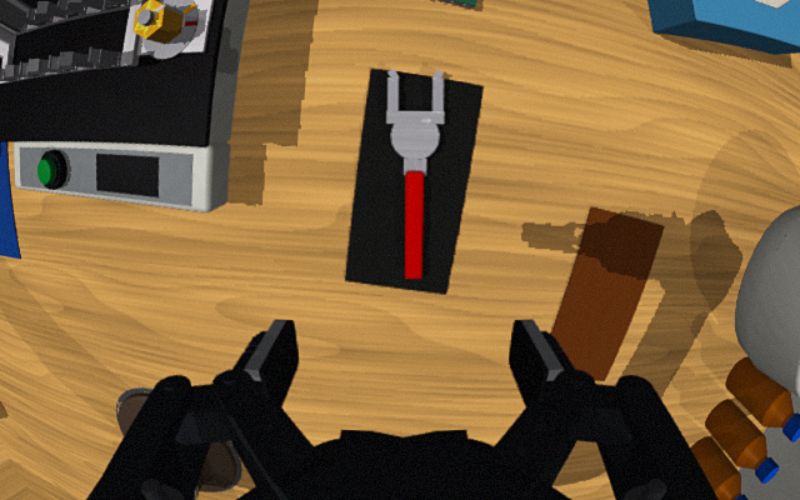

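```bash
python3 - <<'E'
from h import *
c=dict(np.load('last_wrist.npz'))
P=np.array([onz(c,u/1.25,v/1.25,.003,'wrist')[:2] for u,v in [(371,69),(483,86),(447,293),(346,280)]]);print(P,P.mean(0),rect(P))
togo([.4254,-.3622,.06],np.radians(-86.1))
E
```

```text
[[ 0.54563379 -0.31302233]
 [ 0.5376319  -0.42172438]
 [ 0.32067835 -0.40578579]
 [ 0.32860643 -0.29699767]] [ 0.43313762 -0.35938254] (433.11798095703125, -359.3769836425781, 217.61810302734375, 109.07657623291016, 175.78987884521484)
shift [0.0726 0.0578 0.8914] turn [-0.0007  0.0001  0.0001]
```

```bash
python3 -m inch '0.073 0.058 0.25 0 0 0 0;0.073 0.058 0.5 0 0 0 0.2;0.073 0.058 0.75 0 0 0 0.3;0.073 0.058 0.89 0 0 0 0.4;0.073 0.058 0.89 0 0 0 0.4'; python3 - <<'E'
from h import *
c=cam('wrist','w5.png');print(st()['tcp_pos'],st()['width'])
m,_=big(mask(c,(0,150,90),(8,255,255)));print('red',rect(world(c,m,.016)))
togo([.4254,-.3622,.0045],np.radians(-86.1))
E
```

```text
time_s: 8.5
tcp_pos: [0.4235, -0.3598, 0.0566]
tcp_rot: [-3.133, -0.11, 0.01]
wrist_force: [0.5, 0.2, 0.4]
width: 0.051
finger_force: 0.0
[ 0.42489527 -0.36128069  0.05938268] 0.05106870729890984
red (395.36004638671875, -364.04638671875, 109.13282775878906, 17.66350746154785, 3.1689035892486572)
shift [0.003  0.0058 0.2744] turn [-0.0018  0.0014  0.0007]
```

```bash
python3 -m inch '0.003 0.005 0.14 0 0 0 0.4;0.003 0.005 0.274 0 0 0 0.4;0.003 0.005 0.274 0 0 0 0.4;0.003 0.005 0.274 0 0 0 0.4;0.003 0.005 0.274 0 0 0 1' && python3 -m inch '0 0 0 0 0 0 1;0 0 0 0 0 0 1;0 0 0 0 0 0 1;0 0 0 0 0 0 1'
```

```text
time_s: 9.05
tcp_pos: [0.4272, -0.3655, 0.0087]
tcp_rot: [3.138, 0.105, 0.004]
wrist_force: [-0.5, 0.3, -0.4]
width: 0.0381
finger_force: 0.0
time_s: 9.45
tcp_pos: [0.4266, -0.3652, 0.0082]
tcp_rot: [3.138, 0.106, 0.003]
wrist_force: [-1.5, 2.4, 9.7]
width: 0.0162
finger_force: 58.8
```

```bash
python3 -m inch '0 0 -0.2 0 0 0 1;0 0 -0.4 0 0 0 1;0 0 -0.6 0 0 0 1;0 0 -0.7 0 0 0 1;0 0 -0.7 0 0 0 1' && python3 -m inch '0 0 0 0 0 -0.07 1;0 0 0 0 0 -0.14 1;0 0 0 0 0 -0.21 1;0 0 0 0 0 -0.28 1;0 0 0 0 0 -0.34 1'; python3 - <<'E'
from h import *
togo([.4988,-.2805,.15],np.radians(59.4-90))
print(st()['qpos'])
E
```

```text
time_s: 9.95
tcp_pos: [0.4272, -0.3661, 0.1502]
tcp_rot: [3.135, 0.104, 0.008]
wrist_force: [-0.7, 0.6, -3.2]
width: 0.0161
finger_force: 60.0
time_s: 10.45
tcp_pos: [0.4248, -0.3642, 0.1447]
tcp_rot: [-2.901, -1.201, 0.002]
wrist_force: [-0.2, -0.1, -3.2]
width: 0.0162
finger_force: 59.9
shift [ 0.5575 -0.0346 -0.0263] turn [-1.100e-03 -1.000e-04 -1.203e-01]
[ 0.82596215  0.40868751 -0.26229184  1.83618743  0.12993336  0.91570211
 -0.28129635]
```

```bash
python3 -m inch '0.2 -0.01 -0.02 0 0 -0.06 1;0.4 -0.03 -0.02 0 0 -0.12 1;0.555 -0.035 -0.02 0 0 -0.12 1;0.555 -0.035 -0.02 0 0 -0.12 1;0.555 -0.035 -0.02 0 0 -0.12 1'; python3 - <<'E'
from h import *
c=cam('wrist','w6.png');print(st()['tcp_pos'])
cv2.imwrite('pics/w6c.png',cv2.resize(c['pixels'][40:360,160:480,::-1],None,fx=1.8,fy=1.8,interpolation=cv2.INTER_CUBIC))
togo([.4988,-.2805,.108],np.radians(59.4-90))
E
```

```text
time_s: 10.95
tcp_pos: [0.4993, -0.2809, 0.1489]
tcp_rot: [-2.731, -1.549, 0.002]
wrist_force: [-0.8, -0.5, -2.5]
width: 0.0158
finger_force: 59.9
[ 0.4986009  -0.28208485  0.14903548]
shift [ 0.0075 -0.0028  0.2052] turn [-0.001   0.0004 -0.0033]
```

View pics/w6c.png

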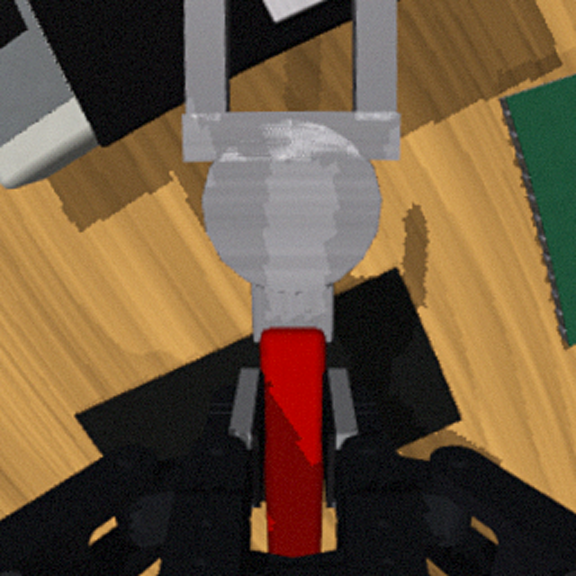

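```bash
python3 - <<'E'
from h import *
c=dict(np.load('last_wrist.npz'));s=st();M=R.from_rotvec(s['tcp_rot']).as_matrix()
zt=s['tcp_pos'][2]+.005
for u,v in [(286.7,84.4),(357.2,84.4),(286.7,102.2),(357.2,102.2),(262,102.2),(382,102.2)]:
    p=onz(c,u,v,zt,'wrist');print((M.T@(p-s['tcp_pos'])).round(4))
E
python3 - <<'E'
import cv2
im=cv2.imread('pics/w6.png');cv2.imwrite('pics/w6d.png',cv2.resize(im[0:130,200:440],None,fx=3,fy=3,interpolation=cv2.INTER_CUBIC))
E
```

```text
[ 0.0888 -0.0155 -0.005 ]
[ 0.0888  0.0155 -0.0051]
[ 0.0808 -0.0155 -0.005 ]
[ 0.0808  0.0156 -0.0051]
[ 0.0812 -0.0266 -0.005 ]
[ 0.0812  0.0267 -0.0051]
```

View pics/w6d.png

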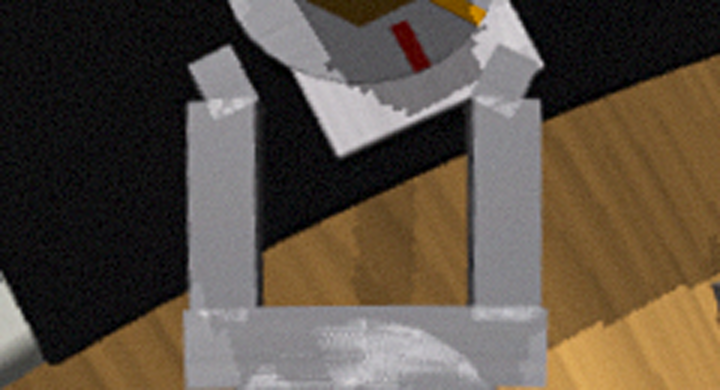

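```bash
python3 -m inch '0.007 -0.003 0.1 0 0 -0.003 1;0.007 -0.003 0.205 0 0 -0.003 1;0.007 -0.003 0.205 0 0 -0.003 1;0.007 -0.003 0.205 0 0 -0.003 1'; python3 - <<'E'
from h import *
C=np.array([.5796,-.1436]);d=np.array([np.cos(np.radians(59.4)),np.sin(np.radians(59.4))])
print(st()['tcp_pos'])
togo([*(C-.1588*d),.108],np.radians(59.4-90))
togo([*(C-.0988*d),.108],np.radians(59.4-90))
c=cam('wrist','w7.png');cv2.imwrite('pics/w7c.png',cv2.resize(c['pixels'][0:130,200:440,::-1],None,fx=3,fy=3,interpolation=cv2.INTER_CUBIC))
E
```

```text
time_s: 11.4
tcp_pos: [0.4989, -0.2812, 0.1091]
tcp_rot: [-2.73, -1.553, 0.002]
wrist_force: [-0.5, -0.5, -1.8]
width: 0.0161
finger_force: 59.8
[ 0.49893655 -0.28117741  0.10906355]
shift [ 0.0034 -0.003   0.0053] turn [-0.0006  0.0002 -0.0009]
shift [ 0.3034 -0.0036  0.0052] turn [-0.0006  0.0002 -0.0009]
```

View pics/w7c.png

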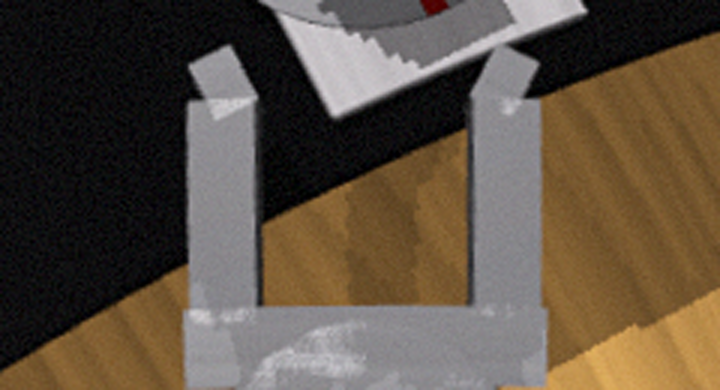

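```bash
python3 -m inch '0.08 -0.003 0.004 0 0 0 1;0.15 -0.003 0.004 0 0 0 1;0.2 -0.003 0.004 0 0 0 1;0.2 -0.003 0.004 0 0 0 1'; python3 - <<'E'
from h import *
C=np.array([.5796,-.1436]);d=np.array([np.cos(np.radians(59.4)),np.sin(np.radians(59.4))])
togo([*(C-.0988*d),.108],np.radians(59.4-90))
E
```

```text
time_s: 11.85
tcp_pos: [0.5215, -0.2428, 0.109]
tcp_rot: [2.726, 1.561, 0.003]
wrist_force: [-0.6, 0.0, -2.7]
width: 0.0159
finger_force: 59.9
shift [ 0.0808 -0.0022  0.0052] turn [ 0.0004 -0.0007  0.0017]
```

```bash
python3 -m inch '0.03 -0.002 0.004 0 0 0 1;0.06 -0.002 0.004 0 0 0 1;0.065 -0.002 0.004 0 0 0 1;0.065 -0.002 0.004 0 0 0 1'; python3 - <<'E'
from h import *
C=np.array([.5796,-.1436]);d=np.array([np.cos(np.radians(59.4)),np.sin(np.radians(59.4))])
togo([*(C-.0988*d),.108],np.radians(59.4-90))
c=cam('wrist','w8.png');cv2.imwrite('pics/w8c.png',cv2.resize(c['pixels'][0:130,200:440,::-1],None,fx=3,fy=3,interpolation=cv2.INTER_CUBIC))
E
```

```text
time_s: 12.25
tcp_pos: [0.5261, -0.2341, 0.1077]
tcp_rot: [-2.729, -1.556, 0.0]
wrist_force: [0.6, -0.0, -2.1]
width: 0.016
finger_force: 59.9
shift [ 0.0317 -0.0002 -0.0017] turn [-0.  0. -0.]
```

View pics/w8c.png

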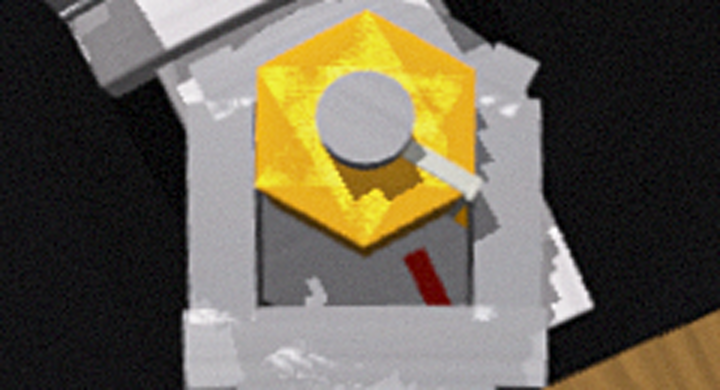

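```bash
python3 -m inch '0.015 0 0 0 0 0 1;0.025 0 0 0 0 0 1;0.025 0 0 0 0 0 1' && python3 -m inch '0.0037 -0.0609 0 0 0 0.0583 1;0.0149 -0.121 0 0 0 0.1167 1;0.0332 -0.1792 0 0 0 0.175 1;0.0585 -0.2347 0 0 0 0.2333 1;0.0904 -0.2868 0 0 0 0.2917 1' && python3 -m inch '0.0005 -0.012 0 0 0 0.012 1;0.0007 -0.024 0 0 0 0.024 1;0.0007 -0.024 0 0 0 0.024 1'; python3 - <<'E'
from h import *
s=st();M=R.from_rotvec(s['tcp_rot']).as_matrix();print(np.degrees(np.arctan2(M[1,0],M[0,0])),s['torque'],s['wrist_force'],s['tcp_pos']+.0988*M[:,0])
E
```

```text
time_s: 12.6
tcp_pos: [0.5288, -0.2296, 0.1077]
tcp_rot: [-2.729, -1.557, -0.0]
wrist_force: [0.2, 0.6, -2.9]
width: 0.0159
finger_force: 59.9
time_s: 13.1
tcp_pos: [0.4879, -0.1853, 0.1078]
tcp_rot: [3.072, 0.655, -0.0]
wrist_force: [0.8, -0.1, -3.8]
width: 0.0161
finger_force: 59.9
time_s: 13.4
tcp_pos: [0.4862, -0.181, 0.1076]
tcp_rot: [3.086, 0.588, -0.001]
wrist_force: [-2.2, -1.9, -0.9]
width: 0.0159
finger_force: 59.9
21.570895684918828 [-0.30494107  0.50949483  0.10009384] [-2.15157181 -1.8875704  -0.87509124] [ 0.57811597 -0.14468274  0.10749762]
```

```bash
python3 -m inch '0.0005 -0.012 0 0 0 0.01 1;0.0007 -0.024 0 0 0 0.02 1;0.0007 -0.024 0 0 0 0.02 1'; python3 - <<'E'
from h import *
s=st();M=R.from_rotvec(s['tcp_rot']).as_matrix();print(np.degrees(np.arctan2(M[1,0],M[0,0])),s['torque'],s['wrist_force'],s['tcp_pos']+.0988*M[:,0])
c=cam('wrist','w9.png')
m=mask(c,(20,120,120),(35,255,255),(0,110,250,400));m,ct=big(m);h=cv2.convexHull(ct);ap=cv2.approxPolyDP(h,4,True)[:,0];print(ap.tolist())
P=np.array([onz(c,u,v,.12,'wrist') for u,v in ap]);C=np.array([.5796,-.1436])
for p in P:print(np.degrees(np.arctan2(p[1]-C[1],p[0]-C[0])).round(1),np.linalg.norm(p[:2]-C).round(4))
E
```

```text
time_s: 13.7
tcp_pos: [0.4846, -0.1764, 0.1075]
tcp_rot: [3.098, 0.52, -0.001]
wrist_force: [-2.6, -2.9, -2.1]
width: 0.016
finger_force: 59.9
19.03932307609399 [-0.56753554  0.69360145 -0.01995262] [-2.56770296 -2.91688376 -2.12121255] [ 0.57796515 -0.14415221  0.10746497]
[[312, 15], [353, 29], [359, 56], [355, 71], [330, 92], [289, 77], [282, 41]]
31.6 0.0174
-31.5 0.0171
-74.5 0.0157
-99.1 0.0159
-148.6 0.017
145.9 0.0167
89.6 0.0172
```

```bash
python3 -m inch '0.001 -0.02 0 0 0 0.02 1;0.002 -0.04 0 0 0 0.04 1;0.002 -0.04 0 0 0 0.04 1'; python3 - <<'E'
from h import *
s=st();M=R.from_rotvec(s['tcp_rot']).as_matrix();print(np.degrees(np.arctan2(M[1,0],M[0,0])),s['torque'],s['wrist_force'],s['tcp_pos']+.0988*M[:,0])
c=cam('wrist','w10.png')
m=mask(c,(20,120,120),(35,255,255),(0,110,250,400));m,ct=big(m);h=cv2.convexHull(ct);ap=cv2.approxPolyDP(h,4,True)[:,0];print(ap.tolist())
P=np.array([onz(c,u,v,.12,'wrist') for u,v in ap]);C=np.array([.5796,-.1436])
for p in P:print(np.degrees(np.arctan2(p[1]-C[1],p[0]-C[0])).round(1),np.linalg.norm(p[:2]-C).round(4))
E
```

```text
time_s: 14.05
tcp_pos: [0.4822, -0.1683, 0.1075]
tcp_rot: [-3.117, -0.391, 0.002]
wrist_force: [-5.0, -1.7, -2.1]
width: 0.0159
finger_force: 59.9
14.28934937137166 [-0.50257777  0.89295289 -0.06349156] [-4.97220001 -1.70179468 -2.0574057 ] [ 0.57790218 -0.14396287  0.10741185]
[[313, 15], [352, 27], [356, 40], [355, 71], [331, 92], [289, 76], [283, 41]]
25.8 0.0174
-32.8 0.0173
-52.8 0.0155
-103.9 0.0157
-152.3 0.017
139.6 0.0165
84.4 0.0169
```

```bash
python3 -m inch '0.0005 -0.015 0 0 0 0.015 1;0.001 -0.03 0 0 0 0.03 1;0.001 -0.03 0 0 0 0.03 1'; python3 - <<'E'
from h import *
s=st();M=R.from_rotvec(s['tcp_rot']).as_matrix();print(np.degrees(np.arctan2(M[1,0],M[0,0])),s['torque'],s['wrist_force'],s['tcp_pos']+.0988*M[:,0])
c=cam('wrist','w11.png')
m=mask(c,(20,120,120),(35,255,255),(0,110,250,400));m,ct=big(m);h=cv2.convexHull(ct);ap=cv2.approxPolyDP(h,4,True)[:,0];print(ap.tolist())
P=np.array([onz(c,u,v,.12,'wrist') for u,v in ap]);C=np.array([.5796,-.1436])
for p in P:print(np.degrees(np.arctan2(p[1]-C[1],p[0]-C[0])).round(1),np.linalg.norm(p[:2]-C).round(4))
E
```

```text
time_s: 14.4
tcp_pos: [0.4815, -0.1627, 0.1077]
tcp_rot: [3.128, 0.295, 0.0]
wrist_force: [-3.4, -1.7, -2.6]
width: 0.0155
finger_force: 59.9
10.763538363253032 [-0.57723944  0.71428735  0.1207387 ] [-3.38669519 -1.7219038  -2.57694176] [ 0.57860394 -0.14426278  0.10771521]
[[310, 17], [348, 27], [353, 37], [355, 71], [332, 93], [290, 83], [281, 44]]
24.7 0.0174
-32.1 0.017
-48.6 0.0158
-104.3 0.0159
-152.5 0.017
144.1 0.0173
83.1 0.0171
```

```bash
python3 -m inch '0.001 -0.02 0 0 0 0.02 1;0.0015 -0.04 0 0 0 0.03 1;0.0015 -0.04 0 0 0 0.03 1'; python3 - <<'E'
from h import *
s=st();M=R.from_rotvec(s['tcp_rot']).as_matrix();print(np.degrees(np.arctan2(M[1,0],M[0,0])),s['torque'],s['wrist_force'],s['tcp_pos']+.0988*M[:,0])
c=cam('wrist','w12.png')
m=mask(c,(20,120,120),(35,255,255),(0,110,250,400));m,ct=big(m);h=cv2.convexHull(ct);ap=cv2.approxPolyDP(h,4,True)[:,0]
P=np.array([onz(c,u,v,.12,'wrist') for u,v in ap]);C=np.array([.5796,-.1436])
for p in P:print(np.degrees(np.arctan2(p[1]-C[1],p[0]-C[0])).round(1),np.linalg.norm(p[:2]-C).round(4))
m,_=big(mask(c,(0,150,60),(8,255,255),(200,400,200,440)));print('handle angle',rect(world(c,m,s['tcp_pos'][2]+.008)))
E
```

```text
time_s: 14.75
tcp_pos: [0.4814, -0.1556, 0.1081]
tcp_rot: [3.134, 0.195, 0.004]
wrist_force: [-0.4, -6.1, -3.2]
width: 0.016
finger_force: 59.8
7.103362029054758 [-1.17626138  0.07506288 -0.09851589] [-0.43263353 -6.12620152 -3.2241575 ] [ 0.57946243 -0.14336391  0.10834938]
25.0 0.0176
-32.3 0.0171
-71.3 0.0153
-103.4 0.016
-154.3 0.017
147.2 0.0169
83.3 0.0172
handle angle (464.447265625, -157.98031616210938, 82.60186004638672, 17.75411033630371, 7.647193908691406)
```

```bash
python3 - <<'E'
from h import *
C=np.array([.5796,-.1436])
c=dict(np.load('last_wrist.npz'));hsv=cv2.cvtColor(c['pixels'],cv2.COLOR_RGB2HSV)
for a in range(-180,180,10):
    r=[]
    for v in range(5,110):
        for u in range(260,390):
            p=onz(c,u,v,.12,'wrist')[:2]-C;d=np.hypot(*p)
            if .010<d<.0135 and abs((np.degrees(np.arctan2(p[1],p[0]))-a+180)%360-180)<5:r.append(hsv[v,u])
    if r: print(a,np.mean(r,0).round(0),end=';')
E
```

```text
-180 [ 28. 200. 254.];-170 [ 29. 183. 254.];-160 [ 30. 172. 254.];-150 [ 30. 174. 254.];-140 [ 28. 189. 254.];-130 [ 27. 205. 252.];-120 [ 27. 205. 253.];-110 [ 28. 196. 254.];-100 [ 55.  80. 246.];-90 [ 48.  18. 244.];-80 [ 27. 194. 249.];-70 [ 28. 200. 253.];-60 [ 28. 202. 254.];-50 [ 27. 203. 254.];-40 [ 28. 190. 254.];-30 [ 28. 198. 254.];-20 [ 28. 196. 254.];-10 [ 28. 196. 254.];0 [ 28. 199. 254.];10 [ 29. 187. 254.];20 [ 29. 176. 254.];30 [ 29. 186. 254.];40 [ 29. 189. 254.];50 [ 27. 203. 253.];60 [ 28. 202. 253.];70 [ 29. 189. 254.];80 [ 29. 182. 254.];90 [ 30. 168. 254.];100 [ 29. 181. 254.];110 [ 28. 200. 254.];120 [ 28. 200. 254.];130 [ 29. 178. 254.];140 [ 30. 170. 254.];150 [ 30. 169. 254.];160 [ 29. 189. 254.];170 [ 28. 202. 254.];
```

```bash
python3 -m inch '0.0019 0.0436 0 0 0 -0.0417 1;0.0076 0.0868 0 0 0 -0.0833 1;0.0076 0.0868 0 0 0 -0.0833 1' && python3 -m inch '0 0 -0.1 0 0 0 1;0 0 -0.25 0 0 0 1;0 0 -0.4 0 0 0 1;0 0 -0.4 0 0 0 1'; python3 - <<'E'
from h import *
s=st();M=R.from_rotvec(s['tcp_rot']).as_matrix();print(np.degrees(np.arctan2(M[1,0],M[0,0])),s['torque'],s['wrist_force'],s['tcp_pos'])
c=cam('wrist','w13.png')
m,_=big(mask(c,(0,150,60),(8,255,255),(200,400,200,440)));print('handle',rect(world(c,m,s['tcp_pos'][2]+.008)))
w=mask(c,(0,0,100),(180,60,255),(0,230,240,400));m,_=big(w);P=world(c,m,s['tcp_pos'][2]+.005);q=(np.c_[P,np.full(len(P),s['tcp_pos'][2])]-s['tcp_pos'])@M;print('tool frame head',q.min(0),q.max(0))
E
```

```text
time_s: 15.1
tcp_pos: [0.4851, -0.1726, 0.108]
tcp_rot: [3.106, 0.468, 0.004]
wrist_force: [1.6, -2.6, -3.4]
width: 0.0157
finger_force: 59.8
time_s: 15.5
tcp_pos: [0.4877, -0.1706, 0.1916]
tcp_rot: [3.104, 0.468, 0.013]
wrist_force: [0.4, -1.5, -3.1]
width: 0.0157
finger_force: 63.5
17.13380450882123 [-0.26221255  0.16031375  0.16457914] [ 0.37024085 -1.54675507 -3.14303127] [ 0.48768999 -0.17064229  0.19156295]
handle (476.755859375, -174.14198303222656, 93.58856964111328, 20.166336059570312, 16.985597610473633)
tool frame head [ 0.03781812 -0.03202324  0.00026006] [0.11656828 0.02651521 0.00083338]
```

```bash
python3 - <<'E'
from h import *
togo([.419,-.36,.10],np.radians(-90))
E
```

```text
shift [-0.5989  0.8045  0.4467] turn [ 0.0006 -0.0021  0.1425]
```

```bash
python3 -m inch '-0.15 0.2 0.0 0 0 0.06 1;-0.3 0.4 0.1 0 0 0.12 1;-0.45 0.6 0.25 0 0 0.142 1;-0.6 0.8 0.4 0 0 0.142 1;-0.6 0.8 0.446 0 0 0.142 1' && python3 -m inch '0 0 0 0 0 0 1;0 0 0 0 0 0 1'; python3 - <<'E'
from h import *
togo([.419,-.36,.009],np.radians(-90))
E
```

```text
time_s: 16.05
tcp_pos: [0.4128, -0.3631, 0.096]
tcp_rot: [3.141, -0.008, -0.005]
wrist_force: [-1.6, 1.4, 0.7]
width: 0.015
finger_force: 66.1
time_s: 16.25
tcp_pos: [0.4159, -0.3591, 0.0976]
tcp_rot: [-3.14, 0.001, 0.002]
wrist_force: [1.0, -0.2, -2.3]
width: 0.0152
finger_force: 65.1
shift [0.0159 0.0051 0.4429] turn [-0.0008  0.0005 -0.0002]
```

```bash
python3 -m inch '0.016 0.005 0.15 0 0 0 1;0.016 0.005 0.3 0 0 0 1;0.016 0.005 0.38 0 0 0 1;0.016 0.005 0.43 0 0 0 1;0.016 0.005 0.43 0 0 0 1'; python3 - <<'E'
from h import *
togo([.419,-.36,.009],np.radians(-90));print(st()['wrist_force'])
E
```

```text
time_s: 16.75
tcp_pos: [0.4204, -0.3591, 0.0123]
tcp_rot: [-3.14, -0.005, -0.0]
wrist_force: [-1.3, 2.3, 1.4]
width: 0.0148
finger_force: 70.9
shift [-0.0071  0.0047  0.0164] turn [-0.0007 -0.      0.0016]
[-1.28817888  2.30997575  1.39558565]
```

```bash
python3 -m inch '0 0 0.015 0 0 0 1;0 0 0.015 0 0 0 1;0 0 0.015 0 0 0 0.3;0 0 0.015 0 0 0 0.3;0 0 0.015 0 0 0 0.2' && python3 -m inch '0 0 -0.2 0 0 0 0.2;0 0 -0.4 0 0 0 0;0 0 -0.6 0 0 0 0;0 0 -0.9 0 0 0 0;0 0 -1 0 0 0 0'; python3 - <<'E'
from h import *
c=cam('wrist','w14.png');print(st()['tcp_pos'])
m,_=big(mask(c,(0,150,90),(8,255,255)));print('red',rect(world(c,m,.016)))
w=mask(c,(0,0,110),(180,60,255),(20,330,200,440));m,_=big(w);P=world(c,m,.013);print('head',rect(P),P.min(0),P.max(0))
b=cam('top','t1.png')
m,_=big(mask(b,(0,150,60),(8,255,255),(200,300,390,440)));print('red top',rect(world(b,m,.016,'top')))
hsv=(100,120,60),(125,255,255)
# tubes on blue mat: white bodies and caps
for nm,lo,hi in [('red',(0,150,80),(8,255,255)),('yel',(22,120,90),(35,255,255)),('white',(0,0,140),(180,50,255))]:
    m=mask(b,lo,hi,(190,290,175,240))
    for ct in cv2.findContours(m,0,1)[0]:
        k=np.zeros_like(m);cv2.drawContours(k,[ct],-1,255,-1)
        if (k>0).sum()>15:print(nm,np.round(rect(world(b,k,.03,'top')),1))
E
```

```text
time_s: 17.25
tcp_pos: [0.4194, -0.3615, 0.0098]
tcp_rot: [3.141, 0.001, 0.001]
wrist_force: [0.2, -0.5, 0.1]
width: 0.0583
finger_force: 0.0
time_s: 17.75
tcp_pos: [0.42, -0.3619, 0.2134]
tcp_rot: [3.139, 0.0, 0.005]
wrist_force: [0.0, 0.2, 0.5]
width: 0.0856
finger_force: 0.0
[ 0.42167541 -0.3630763   0.21746699]
red (421.0346984863281, -360.5180358886719, 107.3710708618164, 16.884801864624023, 0.19107186794281006)
head (524.0537109375, -360.6456604003906, 96.93767547607422, 53.38359069824219, 179.87381744384766) [ 0.47556666 -0.38733405] [ 0.57257395 -0.33395064]
red top (403.33917236328125, -359.14111328125, 73.04141235351562, 19.864585876464844, 178.06095123291016)
red [493.3 409.9  27.8  13.3   5. ]
yel [544.5 404.4  21.6  13.4   4.9]
white [491.3 344.8 105.6  21.4  86.4]
white [552.2 342.9  97.3  18.1  94. ]
```

```bash
python3 -m inch '0.1 -0.99 -0.2 0 0 0 0;0.1 -0.99 -0.2 0 0 0 0;0.1 -0.99 -0.2 0 0 0 0;0.1 -0.99 -0.2 0 0 0 0;0.1 -0.99 -0.2 0 0 0 0' && python3 -m inch '0.1 -0.99 0 0 0 0 0;0.1 -0.99 0 0 0 0 0;0.1 -0.99 0 0 0 0 0;0.1 -0.99 0 0 0 0 0;0.1 -0.99 0 0 0 0 0' && python3 -m inch '0.1 -0.99 0 0 0 -0.34 0;0.1 -0.99 0 0 0 -0.34 0;0.1 -0.99 0 0 0 -0.34 0;0.1 -0.99 0 0 0 -0.34 0;0.1 -0.99 0 0 0 -0.34 0'; python3 - <<'E'
from h import *
togo([.49,.28,.24],np.radians(-4));print(st()['qpos'])
E
```

```text
time_s: 18.35
tcp_pos: [0.4404, -0.1567, 0.2503]
tcp_rot: [-3.14, -0.014, -0.003]
wrist_force: [-0.8, -0.5, 0.3]
width: 0.0853
finger_force: 0.0
time_s: 18.85
tcp_pos: [0.459, 0.0415, 0.2492]
tcp_rot: [-3.139, -0.015, -0.0]
wrist_force: [-0.3, -0.3, -0.2]
width: 0.0857
finger_force: 0.0
time_s: 19.35
tcp_pos: [0.4779, 0.2397, 0.2488]
tcp_rot: [-2.932, -1.115, -0.001]
wrist_force: [-1.0, 0.1, -0.5]
width: 0.0857
finger_force: 0.0
shift [ 0.1792 -0.1102  0.045 ] turn [-0.0014 -0.0016 -0.3696]
[-0.08879227  0.29599339 -0.57137975  1.76415764  0.17079585  1.13044751
 -1.55728414]
```

```bash
python3 -m inch '0.18 -0.11 0.04 0 0 -0.34 0;0.18 -0.11 0.04 0 0 -0.34 0;0.18 -0.11 0.04 0 0 -0.34 0;0.18 -0.11 0.04 0 0 -0.34 0;0.18 -0.11 0.04 0 0 -0.36 0' && python3 -m inch '0 0 0 0 0 -0.01 0'; cat >> h.py <<'E'
def tubes(c,name='wrist',dz={'30':(.018,.018),'25':(.0155,.0155)}):
    for t,cap in (('30',((0,140,80),(8,255,255))),('25',((20,120,100),(35,255,255)))):
        z=dz[t][0];m=mask(c,*cap)
        out=[]
        for ct in cv2.findContours(m,0,1)[0]:
            k=np.zeros_like(m);cv2.drawContours(k,[ct],-1,255,-1)
            if (k>0).sum()>40: out.append((int((k>0).sum()),cv2.boundingRect(ct),np.round(rect(world(c,k,z,name)),1)))
        print('cap',t,sorted(out,key=lambda o:-o[0])[:3])
    m=mask(c,(0,0,150),(180,70,255));
    for ct in cv2.findContours(m,0,1)[0]:
        k=np.zeros_like(m);cv2.drawContours(k,[ct],-1,255,-1)
        if 300<(k>0).sum()<9000:
            r=rect(world(c,k,.018,name))
            if 60<r[2]<150 and 10<r[3]<45:print('white',cv2.boundingRect(ct),np.round(r,1))
E
python3 - <<'E'
from h import *
c=cam('wrist','w15.png');print(st()['tcp_pos'],st()['qpos']);tubes(c)
E
```

```text
time_s: 19.85
tcp_pos: [0.492, 0.2722, 0.2404]
tcp_rot: [-2.332, -2.105, 0.002]
wrist_force: [-0.2, -0.5, -0.3]
width: 0.0853
finger_force: 0.0
time_s: 19.95
tcp_pos: [0.4921, 0.2721, 0.2405]
tcp_rot: [-2.313, -2.125, 0.002]
wrist_force: [0.9, -0.2, -0.6]
width: 0.0852
finger_force: 0.0
[0.49203299 0.27220794 0.24059217] [-0.04261446  0.38641725 -0.71693602  1.70267222  0.27342304  1.15668879
 -0.92272477]
cap 30 [(399, (302, 46, 29, 17), array([496.4, 408.7,  32.3,  19.3, 175. ]))]
cap 25 [(377, (349, 45, 26, 19), array([549. , 405.8,  28.4,  19.6,   6.1]))]
white (357, 62, 28, 86) [555.1 343.8 103.6  20.1  94.6]
white (306, 62, 24, 93) [493.  344.3 109.9  24.6  86.8]
```

```bash
python3 - <<'E'
from h import *
togo([.4935,.353,.08],np.radians(-3))
E
```

```text
shift [ 0.4035 -0.0274  0.8028] turn [-0.0006  0.0003 -0.0171]
```

```bash
python3 -m inch '0.2 -0.01 0.15 0 0 -0.017 0.45;0.4 -0.027 0.3 0 0 -0.017 0.45;0.404 -0.027 0.5 0 0 -0.017 0.45;0.404 -0.027 0.75 0 0 -0.017 0.45;0.404 -0.027 0.8 0 0 -0.017 0.45' && python3 -m inch '0 0 0 0 0 0 0.45'; python3 - <<'E'
from h import *
print(st()['tcp_pos']);togo([.4935,.353,.009],np.radians(-3))
c=cam('wrist','w16.png');tubes(c)
E
```

```text
time_s: 20.5
tcp_pos: [0.4908, 0.3514, 0.0758]
tcp_rot: [-2.28, -2.16, 0.014]
wrist_force: [-0.2, -0.8, 1.0]
width: 0.0471
finger_force: 0.0
time_s: 20.6
tcp_pos: [0.4926, 0.3531, 0.08]
tcp_rot: [-2.28, -2.161, 0.006]
wrist_force: [0.8, 0.0, 1.1]
width: 0.0471
finger_force: 0.0
[0.49262756 0.35309489 0.07999893]
shift [0.0007 0.0055 0.355 ] turn [-0.0015  0.0012 -0.0006]
cap 30 [(1436, (299, 126, 50, 32), array([496.2, 405.7,  32.7,  21. , 176.9]))]
cap 25 [(1228, (380, 125, 42, 34), array([549.3, 403.3,  29. ,  22.6,   5.3]))]
white (551, 370, 25, 30) [839.3  52.6  84.3  39.5 107.2]
white (392, 157, 31, 129) [555.8 339.8 105.5  21.2  94.6]
white (305, 157, 39, 143) [492.6 337.9 115.   26.   86.6]
```

```bash
python3 -m inch '-0.008 0.005 0.15 0 0 0 0.45;-0.008 0.005 0.3 0 0 0 0.45;-0.008 0.005 0.355 0 0 0 0.45;-0.008 0.005 0.355 0 0 0 0.45' && python3 -m inch '0 0 0 0 0 0 1;0 0 0 0 0 0 1;0 0 0 0 0 0 1;0 0 0 0 0 0 1' && python3 -m inch '0 0 -0.2 0 0 0 1;0 0 -0.4 0 0 0 1;0 0 -0.6 0 0 0 1;0 0 -0.8 0 0 0 1;0 0 -1 0 0 0 1'; python3 - <<'E'
from h import *
print(st()['qpos']);togo([.5846,-.0788,.21],np.radians(-94.4))
E
```

```text
time_s: 21.05
tcp_pos: [0.4947, 0.3526, 0.0112]
tcp_rot: [2.279, 2.162, 0.0]
wrist_force: [-0.5, -0.1, 0.6]
width: 0.0467
finger_force: 0.0
time_s: 21.45
tcp_pos: [0.4954, 0.3537, 0.013]
tcp_rot: [2.277, 2.163, 0.006]
wrist_force: [-0.2, -0.5, 6.2]
width: 0.0277
finger_force: 59.1
time_s: 21.95
tcp_pos: [0.4941, 0.3527, 0.2136]
tcp_rot: [2.277, 2.164, 0.003]
wrist_force: [0.0, 0.5, -0.2]
width: 0.0277
finger_force: 59.6
[-0.19234057  0.4913543  -0.71227004  1.62933406  0.34527857  1.14895391
 -1.0397089 ]
shift [-2.1318  0.5619  0.0165] turn [ 9.000e-04  1.000e-04 -7.377e-01]
```

```bash
python3 -m inch '-0.9 0.2 0 0 0 -0.34 1;-0.9 0.2 0 0 0 -0.34 1;-0.9 0.2 0 0 0 -0.34 1;-0.9 0.2 0 0 0 -0.34 1;-0.9 0.2 0 0 0 -0.34 1'; python3 - <<'E'
from h import *
print(st()['qpos']);togo([.5846,-.0788,.21],np.radians(-94.4))
E
```

```text
time_s: 22.45
tcp_pos: [0.5268, 0.1637, 0.2111]
tcp_rot: [1.383, 2.817, -0.005]
wrist_force: [0.3, 0.5, -1.1]
width: 0.0278
finger_force: 59.6
[ 0.26714246  0.44083296 -0.87010037  1.75911702  0.37614901  1.11733554
 -0.06661971]
shift [-1.136  -0.5133  0.0109] turn [-0.0015  0.0016 -0.3991]
```

```bash
python3 -m inch '-0.95 -0.42 0 0 0 -0.34 1;-0.95 -0.42 0 0 0 -0.34 1;-0.95 -0.42 0 0 0 -0.34 1;-0.95 -0.42 0 0 0 -0.34 1;-0.95 -0.42 0 0 0 -0.35 1'; python3 - <<'E'
from h import *
print(st()['qpos']);togo([.5846,-.0788,.21],np.radians(-94.4))
E
```

```text
time_s: 22.95
tcp_pos: [0.5765, -0.0387, 0.2109]
tcp_rot: [0.282, 3.128, -0.006]
wrist_force: [-1.0, -0.5, -1.7]
width: 0.0274
finger_force: 59.6
[ 0.68988565  0.53890546 -0.99782669  1.69367397  0.4892272   1.18042214
  0.95462861]
shift [-0.0759 -0.1899  0.0051] turn [-0.0017  0.0006 -0.0492]
```

```bash
python3 -m inch '-0.07 -0.18 0.05 0 0 -0.048 1;-0.076 -0.19 0.13 0 0 -0.048 1;-0.076 -0.19 0.13 0 0 -0.048 1;-0.076 -0.19 0.13 0 0 -0.048 1'; python3 - <<'E'
from h import *
print(st()['tcp_pos']);togo([.5846,-.0788,.19],np.radians(-94.4))
c=cam('wrist','w17.png');cv2.imwrite('pics/w17c.png',cv2.resize(c['pixels'][:,:,::-1],(800,500),interpolation=cv2.INTER_CUBIC))
E
```

```text
time_s: 23.35
tcp_pos: [0.5834, -0.0698, 0.1852]
tcp_rot: [0.12, 3.139, 0.001]
wrist_force: [0.4, 1.3, -0.4]
width: 0.028
finger_force: 59.6
[ 0.58340262 -0.06983885  0.18523791]
shift [-0.0094 -0.0442 -0.0238] turn [0.0002 0.0001 0.0002]
```

View pics/w17c.png

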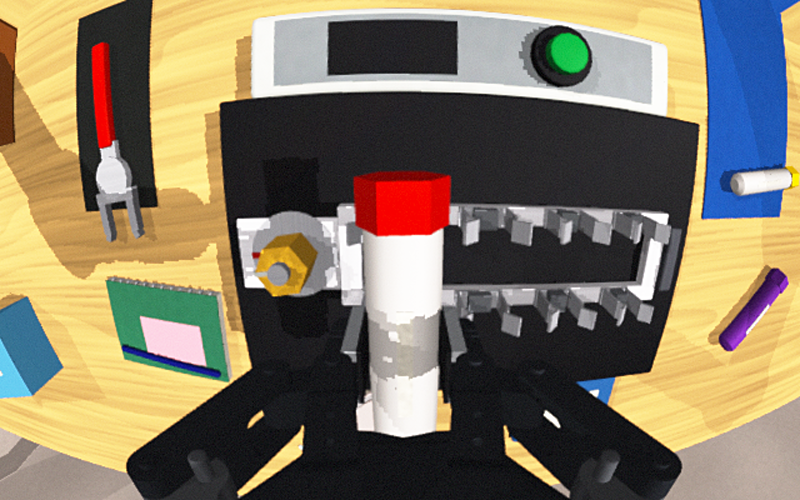

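```bash
python3 - <<'E'
from h import *
c=dict(np.load('last_wrist.npz'));N=np.array([.5796,-.1436]);ps=np.radians(-4.4)
ex=np.array([np.cos(ps),np.sin(ps)]);ey=np.array([-np.sin(ps),np.cos(ps)])
def f(u,v,z):
    p=onz(c,u/1.25,v/1.25,z,'wrist')[:2]-N;return (np.array([p@ex,p@ey])*1000).round(1)
for z in (.11,.125,.135):print(z,[f(u,v,z) for u,v in [(470,235),(521,238),(553,222),(600,235),(628,222),(656,228)]])
print('platform',[f(u,v,.085) for u,v in [(221,104),(698,124),(652,372)]])
print('rail',[f(u,v,.088) for u,v in [(238,220),(243,289),(667,211),(655,299)]])
print('green',[onz(c,569/1.25,52/1.25,.073,'wrist')])
print('nut',f(279,272,.12))
E
```

```text
0.11 [array([-18.9, 112.9]), array([-17.2, 144.8]), array([-27.5, 164.9]), array([-19.6, 199.8]), array([-28.7, 220.6]), array([-25.2, 245.8])]
0.125 [array([-23.2, 110.2]), array([-21.6, 139.9]), array([-31.2, 158.7]), array([-23.8, 191.1]), array([-32.3, 210.5]), array([-29. , 233.9])]
0.135 [array([-26. , 108.4]), array([-24.5, 136.6]), array([-33.6, 154.5]), array([-26.6, 185.3]), array([-34.7, 203.8]), array([-31.6, 226.1])]
platform [array([-103.3,  -47.4]), array([-102.5,  298.6]), array([116.9, 302.1])]
rail [array([-23.9, -39. ]), array([ 27.2, -42.4]), array([-33. , 271.7]), array([ 39.6, 277.2])]
green [array([0.45431373, 0.05353151, 0.073     ])]
nut [ 1.  -1.2]
```

```bash
python3 - <<'E'
from h import *
c=dict(np.load('last_wrist.npz'));s=st();M=R.from_rotvec(s['tcp_rot']).as_matrix()
for u,v,z in [(402,173,.207),(402,234,.207),(357,180,.192),(449,180,.192)]:
    print(((onz(c,u/1.25,v/1.25,z,'wrist')-s['tcp_pos'])@M).round(4))
ps=np.radians(-4.4);N=np.array([.5796,-.1436]);T=N+.002*np.array([np.cos(ps),np.sin(ps)])+.065*np.array([-np.sin(ps),np.cos(ps)]);print(T)
togo([*T,.16],np.radians(-94.4));togo([*T,.107],np.radians(-94.4))
E
```

```text
[ 0.0652 -0.0013 -0.0214]
[ 0.0452 -0.0014 -0.0214]
[ 0.0611 -0.0174 -0.0064]
[ 0.061   0.0153 -0.0064]
[ 0.58658084 -0.07894501]
shift [-0.0177 -0.0469  0.1285] turn [0.0002 0.0005 0.0007]
shift [-0.0174 -0.047   0.3935] turn [0.0002 0.0005 0.0007]
```

```bash
python3 -m inch '-0.018 -0.042 0.03 0 0 0 1;-0.018 -0.042 0.08 0 0 0 1;-0.018 -0.042 0.08 0 0 0 1;-0.018 -0.042 0.08 0 0 0 1'; python3 - <<'E'
from h import *
togo([.5866,-.078,.107],np.radians(-94.4));print(st()['wrist_force'])
E
```

```text
time_s: 23.8
tcp_pos: [0.5862, -0.0791, 0.1681]
tcp_rot: [-0.119, -3.138, -0.0]
wrist_force: [0.9, 0.8, -0.6]
width: 0.028
finger_force: 59.6
shift [-0.0017  0.0058  0.3054] turn [ 0.0001 -0.0004  0.0004]
[ 0.86470634  0.82019532 -0.56005868]
```

```bash
python3 -m inch '-0.001 0.005 0.08 0 0 0 1;-0.001 0.005 0.15 0 0 0 1;-0.001 0.005 0.18 0 0 0 1;-0.001 0.005 0.18 0 0 0 1'; python3 -m inch '0 0 0.03 0 0 0 1;0 0 0.05 0 0 0 1;0 0 0.05 0 0 0 1'; python3 - <<'E'
from h import *
togo([.5866,-.078,.107],np.radians(-94.4));print(st()['wrist_force'])
E
```

```text
time_s: 24.2
tcp_pos: [0.5865, -0.0784, 0.1311]
tcp_rot: [-0.12, -3.138, -0.001]
wrist_force: [0.3, 0.8, -1.5]
width: 0.0275
finger_force: 59.7
time_s: 24.5
tcp_pos: [0.5866, -0.0786, 0.1214]
tcp_rot: [-0.12, -3.139, -0.001]
wrist_force: [3.4, 0.1, -6.9]
width: 0.028
finger_force: 59.5
shift [0.0003 0.0031 0.0719] turn [ 0.0002 -0.0003  0.0001]
[ 3.35705449  0.0862657  -6.91907798]
```

```bash
python3 -m inch '0 0.003 0.02 0 0 0 1;0 0.003 0.045 0 0 0 1;0 0.003 0.045 0 0 0 1'; python3 - <<'E'
from h import *
print(st()['wrist_force'],st()['torque'],st()['tcp_pos'])
c=cam('wrist','w18.png');s=st();M=R.from_rotvec(s['tcp_rot']).as_matrix()
m,_=big(mask(c,(0,140,60),(8,255,255),(100,260,240,400)));v,u=np.nonzero(m);print(u.min(),u.max(),v.min(),v.max())
E
```

```text
time_s: 24.8
tcp_pos: [0.5862, -0.0782, 0.1126]
tcp_rot: [-0.119, -3.138, 0.001]
wrist_force: [0.3, -1.6, -1.4]
width: 0.0276
finger_force: 60.0
[ 0.32387923 -1.59628526 -1.39786697] [-0.32322321  0.00054505 -0.07033232] [ 0.58616893 -0.07816324  0.11261487]
283 360 137 188
```

```bash
python3 -m inch '0 0 0 0 0 0 0.45;0 0 0 0 0 0 0.45;0 0 0 0 0 0 0.45;0 0 -0.2 0 0 0 0.45;0 0 -0.4 0 0 0 0.45' && python3 -m inch '0 0 -0.2 0 0 0 0.3;0 0 -0.3 0 0 0 0;0 0 -0.3 0 0 0 0'; python3 - <<'E'
from h import *
N=np.array([.5796,-.1436]);ps=np.radians(-4.4);ex=np.array([np.cos(ps),np.sin(ps)]);ey=np.array([-np.sin(ps),np.cos(ps)])
c=cam('wrist','w19.png');print(st()['tcp_pos'])
v,u=np.mgrid[0:400,0:640];D=c['depth'];
x=(u-c['cx'])/c['fx'];y=(v-c['cy'])/c['fy'];r=np.hypot(x,y)+1e-9;d=np.stack([x*np.tan(r)/r,y*np.tan(r)/r,np.ones_like(r)],-1)*D[...,None]
W=d@c['cam_to_world'][:3,:3].T+c['cam_to_world'][:3,3]
q=np.stack([(W[...,:2]-N)@ex,(W[...,:2]-N)@ey],-1)
for yy in range(40,96,4):
    for xx in (0,):
        sel=(abs(q[...,1]*1000-yy)<2)&(abs(q[...,0]*1000-xx)<18)&(D>0)
        if sel.sum():print(yy,np.percentile(W[sel][:,2],[50,90]).round(4),sel.sum())
sel=(W[...,2]>.117)&(abs(q[...,1]-.065)<.018)&(abs(q[...,0])<.08);print('extent x',np.percentile(q[sel][:,0],[1,99]))
m=mask(c,(0,140,60),(8,255,255),(0,300,200,450))>0;k=m&(D>0);print('cap top z',np.percentile(W[k][:,2],[50,95,99]),q[k].mean(0))
E
```

```text
time_s: 25.35
tcp_pos: [0.5861, -0.0776, 0.1938]
tcp_rot: [-0.119, -3.137, -0.001]
wrist_force: [0.5, -0.3, 0.7]
width: 0.0468
finger_force: 0.0
time_s: 25.65
tcp_pos: [0.5884, -0.0772, 0.2572]
tcp_rot: [0.119, 3.134, -0.001]
wrist_force: [-0.4, 0.5, -0.3]
width: 0.0845
finger_force: 0.0
[ 0.58750217 -0.07764793  0.25498919]
40 [0.345  0.3535] 946
44 [0.3474 0.3571] 835
48 [0.3505 0.3583] 865
52 [0.3449 0.3574] 1061
56 [0.3431 0.3571] 1075
60 [0.342  0.3512] 955
64 [0.3416 0.3507] 955
68 [0.342  0.3507] 894
72 [0.3413 0.3507] 968
76 [0.3432 0.357 ] 1068
80 [0.3456 0.3575] 1012
84 [0.3499 0.3582] 895
88 [0.3483 0.3576] 841
92 [0.3448 0.3535] 915
extent x [-0.07637462  0.06007778]
cap top z [0.13184314 0.13384062 0.13424552] [-0.05114661  0.06406911]
```

```bash
cat >> h.py <<'E'
N=np.array([.5796,-.1436]);ps=np.radians(-4.4);ex=np.array([np.cos(ps),np.sin(ps)]);ey=np.array([-np.sin(ps),np.cos(ps)])
def cloud(c):
    v,u=np.mgrid[0:400,0:640];D=c['depth'];x=(u-c['cx'])/c['fx'];y=(v-c['cy'])/c['fy'];r=np.hypot(x,y)+1e-9
    d=np.stack([x*np.tan(r)/r,y*np.tan(r)/r,np.ones_like(r)],-1)*D[...,None]
    W=d@c['cam_to_world'][:3,:3].T+c['cam_to_world'][:3,3]
    return W,np.stack([(W[...,:2]-N)@ex,(W[...,:2]-N)@ey],-1)*1000,D>0
E
python3 - <<'E'
from h import *
c=dict(np.load('last_wrist.npz'));W,q,ok=cloud(c)
m=(mask(c,(0,140,60),(8,255,255),(0,300,200,450))>0)&ok;print('cap',np.percentile(q[m],[1,50,99],axis=0).round(1))
j=ok&(W[...,2]>.108)&(W[...,2]<.14)&(q[...,1]>95)&(q[...,1]<260)&(abs(q[...,0])<60)
print(np.histogram(q[j][:,0],np.arange(-60,61,4)))
print(np.histogram(q[j][:,1],np.arange(95,260,5)))
p=ok&(abs(W[...,2]-.085)<.004)&(abs(q[...,1]-200)<60);print('plat x',np.percentile(q[p][:,0],[0.5,99.5]))
E
```

```text
cap [[-60.1 -26. ]
 [-51.6  64.9]
 [ -1.6  82. ]]
(array([  0,   0,   0,   0,   0,   0, 161, 365, 333, 245,   0,   0,   0,
         0,   0,   0,   0,   0,   0,   0, 203, 344, 285, 218,   0,   0,
         0,   0,   0,   0]), array([-60, -56, -52, -48, -44, -40, -36, -32, -28, -24, -20, -16, -12,
        -8,  -4,   0,   4,   8,  12,  16,  20,  24,  28,  32,  36,  40,
        44,  48,  52,  56,  60]))
(array([  0,  28, 175,  81,   0,   0,   0,  97, 239,  43,   0,   0,   4,
       216, 100,  12,  35,  43, 279,  78,   0,   0,   0,  56, 215,  19,
        32, 126, 260,  16,   0,   0]), array([ 95, 100, 105, 110, 115, 120, 125, 130, 135, 140, 145, 150, 155,
       160, 165, 170, 175, 180, 185, 190, 195, 200, 205, 210, 215, 220,
       225, 230, 235, 240, 245, 250, 255]))
plat x [-102.83469358  113.69111945]
```

```bash
python3 - <<'E'
from h import *
togo([.554,.26,.22],np.radians(5))
E
```

```text
shift [0.2963 1.6706 0.1732] turn [0.0008 0.0013 0.6719]
```

```bash
python3 -m inch '0.15 0.85 0 0 0 0.34 0;0.15 0.85 0 0 0 0.34 0;0.15 0.85 0 0 0 0.34 0;0.15 0.85 0 0 0 0.34 0;0.15 0.85 0 0 0 0.34 0'; python3 - <<'E'
from h import *
togo([.554,.26,.22],np.radians(5))
E
```

```text
time_s: 26.2
tcp_pos: [0.568, 0.0991, 0.2526]
tcp_rot: [-1.204, -2.9, -0.001]
wrist_force: [-1.3, -0.0, 1.1]
width: 0.0854
finger_force: 0.0
shift [0.619  0.5184 0.1645] turn [-3.000e-04 -1.000e-03  3.326e-01]
```

```bash
python3 -m inch '0.61 0.51 0.1 0 0 0.33 0;0.61 0.51 0.1 0 0 0.33 0;0.61 0.51 0.1 0 0 0.33 0;0.61 0.51 0.16 0 0 0.33 0;0.61 0.51 0.16 0 0 0.33 0.45' && python3 -m inch '0 0 0 0 0 0 0.45;0 0 0 0 0 0 0.45'; python3 - <<'E'
from h import *
c=cam('wrist','w20.png');print(st()['tcp_pos']);tubes(c)
togo([.5543,.352,.08],np.radians(5))
E
```

```text
time_s: 26.7
tcp_pos: [0.5533, 0.2557, 0.2182]
tcp_rot: [-2.115, -2.318, 0.005]
wrist_force: [0.6, -0.1, 0.1]
width: 0.0731
finger_force: 0.0
time_s: 26.9
tcp_pos: [0.556, 0.2518, 0.2206]
tcp_rot: [-2.114, -2.323, 0.002]
wrist_force: [0.4, 0.5, -0.1]
width: 0.0471
finger_force: 0.0
[0.55628074 0.25160634 0.22092774]
cap 30 []
cap 25 [(414, (317, 28, 26, 17), array([549.4, 406.5,  27.6,  18.9,   5.7]))]
white (425, 367, 41, 31) [ 830.5 -121.5  141.2   37.9  138.6]
white (319, 44, 20, 93) [554.4 344.9 103.9  19.7  94.1]
shift [0.5011 0.0374 0.7043] turn [-0.0003  0.0003  0.0029]
```

```bash
python3 -m inch '0.25 0.02 0.2 0 0 0 0.45;0.5 0.037 0.4 0 0 0 0.45;0.5 0.037 0.6 0 0 0 0.45;0.5 0.037 0.7 0 0 0 0.45;0.5 0.037 0.7 0 0 0 0.45'; python3 - <<'E'
from h import *
c=cam('wrist','w21.png');tubes(c);print(st()['tcp_pos'])
togo([.554,.3505,.011],np.radians(5))
E
```

```text
time_s: 27.45
tcp_pos: [0.5521, 0.3508, 0.0766]
tcp_rot: [-2.113, -2.321, 0.012]
wrist_force: [0.5, -1.0, -0.1]
width: 0.047
finger_force: 0.0
cap 30 []
cap 25 [(1347, (304, 126, 44, 33), array([548.9, 403.1,  28.6,  21.5,   5.6]))]
white (310, 158, 33, 137) [554.6 339.5 107.6  21.7  94.4]
[0.55367333 0.35121984 0.07961683]
shift [-0.0031  0.0026  0.3431] turn [-0.0018  0.0009  0.0024]
```

```bash
python3 -m inch '-0.006 0.002 0.15 0 0 0 0.45;-0.006 0.002 0.3 0 0 0 0.45;-0.006 0.002 0.343 0 0 0 0.45;-0.006 0.002 0.343 0 0 0 0.45' && python3 -m inch '0 0 0 0 0 0 1;0 0 0 0 0 0 1;0 0 0 0 0 0 1;0 0 0 0 0 0 1' && python3 -m inch '0 0 -0.2 0 0 0 1;0 0 -0.4 0 0 0 1;0 0 -0.6 0 0 0 1;0 0 -0.8 0 0 0 1;0 0 -1 0 0 0 1' && python3 -m inch '-0.9 0.2 0 0 0 -0.34 1;-0.9 0.2 0 0 0 -0.34 1;-0.9 0.2 0 0 0 -0.34 1;-0.9 0.2 0 0 0 -0.34 1;-0.9 0.2 0 0 0 -0.34 1'; python3 - <<'E'
from h import *
T=N+.123*ey;print(T);togo([*T,.19],np.radians(-94.4))
E
```

```text
time_s: 27.9
tcp_pos: [0.5558, 0.3505, 0.0137]
tcp_rot: [2.119, 2.319, -0.0]
wrist_force: [-0.5, 0.4, 0.1]
width: 0.0469
finger_force: 0.0
time_s: 28.3
tcp_pos: [0.5563, 0.3521, 0.0157]
tcp_rot: [2.117, 2.319, 0.005]
wrist_force: [-0.8, -1.6, 5.8]
width: 0.022
finger_force: 58.5
time_s: 28.8
tcp_pos: [0.5549, 0.3516, 0.2164]
tcp_rot: [2.117, 2.32, 0.003]
wrist_force: [-0.1, 0.2, -1.1]
width: 0.0219
finger_force: 59.2
time_s: 29.3
tcp_pos: [0.6142, 0.1681, 0.2137]
tcp_rot: [1.18, 2.908, -0.004]
wrist_force: [0.1, 0.2, -1.2]
width: 0.0219
finger_force: 59.2
[ 0.58903644 -0.02096251]
shift [-0.5678 -0.7655  0.1221] turn [-0.0013  0.0018 -0.3314]
```

```bash
python3 -m inch '-0.56 -0.75 0.05 0 0 -0.33 1;-0.56 -0.75 0.05 0 0 -0.33 1;-0.56 -0.75 0.05 0 0 -0.33 1;-0.56 -0.75 0.05 0 0 -0.33 1;-0.56 -0.75 0.05 0 0 -0.33 1' && python3 -m inch '0 0 0.05 0 0 0 1;0 0 0.05 0 0 0 1;0 0 0.05 0 0 0 1'; python3 - <<'E'
from h import *
T=N+.123*ey;togo([*T,.165],np.radians(-94.4))
c=cam('wrist','w22.png');W,q,ok=cloud(c);s=st();M=R.from_rotvec(s['tcp_rot']).as_matrix();print(s['tcp_pos'])
L=(W-s['tcp_pos'])@M*1000
m=(mask(c,(20,110,80),(35,255,255),(80,250,250,400))>0)&ok&(abs(L[...,1])<20)&(L[...,0]>30)&(L[...,0]<80)
print('cap tool frame',np.percentile(L[m],[2,50,98],axis=0).round(1),m.sum())
j=ok&(W[...,2]>.108)&(W[...,2]<.14)&(q[...,1]>85)&(q[...,1]<260)&(abs(q[...,0])<60);print(np.histogram(q[j][:,1],np.arange(85,200,5)))
E
```

```text
time_s: 29.8
tcp_pos: [0.5875, -0.018, 0.2031]
tcp_rot: [-0.125, -3.139, 0.007]
wrist_force: [-0.9, -0.1, -0.5]
width: 0.0217
finger_force: 59.2
time_s: 30.1
tcp_pos: [0.5875, -0.0085, 0.1931]
tcp_rot: [0.12, 3.139, 0.0]
wrist_force: [-0.1, -0.7, -1.2]
width: 0.022
finger_force: 59.2
shift [-0.0122 -0.0617  0.1407] turn [0.0001 0.0001 0.0003]
[ 0.58770422 -0.00838773  0.19328813]
cap tool frame [[ 44.6 -15.3 -14. ]
 [ 54.3  -1.7 -12. ]
 [ 62.2  12.1   7.7]] 2758
(array([ 31,   0,   0,  19, 211, 115,   0,   0,   0,   0,   0,   0,   0,
         0,   0, 177, 184,  56,  52,  65, 375, 146]), array([ 85,  90,  95, 100, 105, 110, 115, 120, 125, 130, 135, 140, 145,
       150, 155, 160, 165, 170, 175, 180, 185, 190, 195]))
```

```bash
python3 -m inch '-0.012 -0.03 0.05 0 0 0 1;-0.012 -0.054 0.15 0 0 0 1;-0.012 -0.054 0.16 0 0 0 1;-0.012 -0.054 0.16 0 0 0 1;-0.012 -0.054 0.16 0 0 0 1'; python3 - <<'E'
from h import *
T=N+.1245*ey;togo([*T,.117],np.radians(-94.4))
E
```

```text
time_s: 30.65
tcp_pos: [0.5896, -0.0202, 0.1615]
tcp_rot: [0.119, 3.139, 0.001]
wrist_force: [-0.3, 0.5, -0.3]
width: 0.0221
finger_force: 59.2
shift [0.0028 0.0034 0.2224] turn [0.0002 0.0003 0.0005]
```

```bash
python3 -m inch '0.002 0.003 0.06 0 0 0 1;0.002 0.003 0.12 0 0 0 1;0.002 0.003 0.14 0 0 0 1;0.002 0.003 0.14 0 0 0 1' && python3 -m inch '0 0 0.02 0 0 0 1;0 0 0.05 0 0 0 1;0 0 0.05 0 0 0 1'  && python3 -m inch '0 0 0.02 0 0 0 1;0 0 0.03 0 0 0 1;0 0 0.03 0 0 0 1'; python3 - <<'E'
from h import *
T=N+.1245*ey;togo([*T,.117],np.radians(-94.4))
E
```

```text
time_s: 31.05
tcp_pos: [0.589, -0.0203, 0.132]
tcp_rot: [-0.121, -3.139, -0.0]
wrist_force: [1.3, -0.2, -1.7]
width: 0.0214
finger_force: 59.1
time_s: 31.35
tcp_pos: [0.5882, -0.0205, 0.1213]
tcp_rot: [-0.12, -3.138, -0.0]
wrist_force: [2.3, -0.3, -6.8]
width: 0.0218
finger_force: 59.0
time_s: 31.65
tcp_pos: [0.5885, -0.0204, 0.1172]
tcp_rot: [-0.119, -3.139, 0.002]
wrist_force: [-2.3, -1.0, 3.9]
width: 0.0218
finger_force: 60.4
shift [-0.003   0.0048  0.0008] turn [-0.0005 -0.0004  0.0004]
```

```bash
python3 -m inch '0 0 0 0 0 0 0.45;0 0 0 0 0 0 0.45;0 0 0 0 0 0 0.45;0 0 -0.2 0 0 0 0.45;0 0 -0.4 0 0 0 0.45' && python3 -m inch '0 0 -0.2 0 0 0 0.3;0 0 -0.3 0 0 0 0.3;0 0 -0.3 0 0 0 0.3'; python3 - <<'E'
from h import *
c=cam('wrist','w23.png');W,q,ok=cloud(c);print(st()['tcp_pos'])
for nm,lo,hi,y0 in (('30',(0,140,60),(8,255,255),65),('25',(20,110,80),(35,255,255),123)):
    m=(mask(c,lo,hi)>0)&ok&(abs(q[...,1]-y0)<25)&(abs(q[...,0])<75)&(q[...,0]<-30);print(nm,np.percentile(q[m],[2,50,98],axis=0).round(1).tolist(),np.percentile(W[m][:,2],[50,95,99]).round(4))
    w=(mask(c,(0,0,150),(180,60,255))>0)&ok&(abs(q[...,1]-y0)<12)&(q[...,0]>-45)&(q[...,0]<75)&(W[...,2]<.15)&(W[...,2]>.12)
    P=q[w];
    for a in range(-40,70,15):
        k=abs(P[:,0]-a)<5
        if k.sum()>20:print('  body x',a,'y',P[k][:,1].mean().round(1),'z95',np.percentile(W[w][k][:,2],95).round(4))
w=(mask(c,(0,150,60),(8,255,255))>0)&(W[...,2]<.03);print('wrench',rect(W[w][:,:2]) if w.sum()>50 else None)
g,_=big(mask(c,(50,120,60),(80,255,255),(0,150,330,640)));g=(g>0)&ok;print('green',np.median(W[g],0),g.sum())
b=cam('top');m,_=big(mask(b,(0,150,60),(8,255,255),(200,300,390,440)));print('red top',rect(world(b,m,.016,'top')))
togo([.455,.0525,.12],np.radians(-94.4))
E
```

```text
time_s: 32.15
tcp_pos: [0.5881, -0.0201, 0.1969]
tcp_rot: [-0.119, -3.137, -0.001]
wrist_force: [1.5, 0.3, -0.6]
width: 0.0471
finger_force: 0.0
time_s: 32.45
tcp_pos: [0.5904, -0.0195, 0.2603]
tcp_rot: [0.119, 3.134, 0.0]
wrist_force: [0.8, -0.2, -0.4]
width: 0.0598
finger_force: 0.0
[ 0.58950604 -0.01996522  0.25811894]
30 [[-60.4, 49.8], [-52.0, 68.1], [-42.9, 81.3]] [0.1318 0.1339 0.1344]
  body x -40 y 66.3 z95 0.1332
  body x -25 y 65.4 z95 0.1331
  body x -10 y 66.1 z95 0.1337
  body x 5 y 66.1 z95 0.1337
  body x 20 y 65.8 z95 0.1338
  body x 35 y 65.2 z95 0.1336
  body x 50 y 65.7 z95 0.1332
  body x 65 y 67.5 z95 0.1333
25 [[-62.1, 108.8], [-53.7, 122.7], [-44.6, 137.2]] [0.1291 0.1312 0.1317]
  body x -40 y 122.9 z95 0.1304
  body x -25 y 122.5 z95 0.132
  body x -10 y 123.2 z95 0.1314
  body x 5 y 122.9 z95 0.1311
  body x 20 y 122.5 z95 0.1317
  body x 35 y 122.9 z95 0.1318
  body x 50 y 123.5 z95 0.1306
wrench (418.6358337402344, -365.7908020019531, 112.86389923095703, 32.25282669067383, 179.03319549560547)
green [0.45561115 0.05158429 0.07741947] 600
red top (420.1444091796875, -359.7100524902344, 106.67115020751953, 19.864585876464844, 178.06095123291016)
shift [0.6953 0.3122 0.6832] turn [-0.0002  0.0002  0.0002]
```

```bash
python3 -m inch '0.69 0.31 0 0 0 0 1;0.69 0.31 0 0 0 0 1;0.69 0.31 0 0 0 0 1;0.69 0.31 0.3 0 0 0 1;0.69 0.31 0.6 0 0 0 1' && python3 -m inch '0 0 0 0 0 0 1;0 0 0 0 0 0 1;0 0 0 0 0 0 1'; python3 - <<'E'
from h import *
print(st()['tcp_pos'],st()['width']);togo([.4553,.052,.085],np.radians(-94.4))
E
```

```text
time_s: 33.05
tcp_pos: [0.4557, 0.0513, 0.1566]
tcp_rot: [0.12, 3.135, -0.005]
wrist_force: [2.2, -2.1, -0.6]
width: -0.0
finger_force: 0.0
time_s: 33.35
tcp_pos: [0.4572, 0.0529, 0.1584]
tcp_rot: [0.119, 3.138, 0.002]
wrist_force: [1.4, -0.4, -0.7]
width: -0.0002
finger_force: 0.0
[0.45716054 0.05288546 0.15841835] -0.00019985773032528298
shift [ 0.0094 -0.0056  0.3671] turn [0.0007 0.0006 0.0004]
```

```bash
python3 -m inch '0.009 -0.005 0.15 0 0 0 1;0.009 -0.005 0.3 0 0 0 1;0.009 -0.005 0.36 0 0 0 1;0.009 -0.005 0.36 0 0 0 1' && python3 -m inch '0 0 0.04 0 0 0 1;0 0 0.07 0 0 0 1;0 0 0.09 0 0 0 1;0 0 0.09 0 0 0 1;0 0 0.09 0 0 0 1'
```

```text
time_s: 33.75
tcp_pos: [0.4543, 0.0514, 0.0849]
tcp_rot: [-0.12, -3.138, -0.001]
wrist_force: [-0.1, -0.3, -0.4]
width: 0.0005
finger_force: 0.0
time_s: 34.25
tcp_pos: [0.456, 0.0517, 0.0704]
tcp_rot: [0.12, 3.135, -0.004]
wrist_force: [-11.5, -2.9, 45.3]
width: 0.0002
finger_force: 22.6
```

```bash
python3 -m inch '0 0 -0.15 0 0 0 1;0 0 -0.4 0 0 0 1;0 0 -0.65 0 0 0 1;0 0 -0.9 0 0 0 1;0 0 -0.9 0 0 0 1' && python3 -m inch '0 0 0 0 0 0 1;0 0 0 0 0 0 1;0 0 0 0 0 0 1'; python3 - <<'E'
from h import *
c=cam('wrist','w24.png');W,q,ok=cloud(c)
m=(mask(c,(50,120,60),(80,255,255))>0)&ok&(np.linalg.norm(W[...,:2]-[.4555,.052],axis=-1)<.03);print('green z',np.median(W[m],0) if m.sum() else None,m.sum())
b=cam('top','t2.png');m,_=big(mask(b,(0,150,60),(8,255,255),(200,300,390,440)));print('wrench',rect(world(b,m,.016,'top')))
for nm,lo,hi,y0 in (('30',(0,140,60),(8,255,255),65),('25',(20,110,80),(35,255,255),123)):
    for n,cc in (('wrist',c),('top',b)):
        z=.132;m=mask(cc,lo,hi);v,u=np.nonzero(m)
        P=np.array([onz(cc,x,y,z,n)[:2]-N for x,y in zip(u,v)]);Q=np.c_[P@ex,P@ey]*1000;k=(abs(Q[:,1]-y0)<20)&(abs(Q[:,0]+56)<20)
        print(nm,n,Q[k].mean(0) if k.sum() else None,k.sum())
E
```

```text
time_s: 34.75
tcp_pos: [0.4573, 0.0527, 0.2528]
tcp_rot: [0.12, 3.13, -0.0]
wrist_force: [-0.9, -0.0, -0.2]
width: 0.0004
finger_force: 0.0
time_s: 35.05
tcp_pos: [0.4535, 0.051, 0.2458]
tcp_rot: [-0.119, -3.137, 0.0]
wrist_force: [0.5, -0.4, 0.3]
width: 0.0
finger_force: 0.0
green z [0.45425556 0.0521167  0.07771345] 620
wrench (420.2932434082031, -359.38330078125, 106.23685455322266, 18.95481300354004, 0.7498424053192139)
30 wrist [-57.70719941  69.81693771] 580
30 top [-54.67259254  66.84383586] 77
25 wrist [-61.39278998 125.69031217] 658
25 top [-56.20791074 123.37544176] 63
```

The button is out again, and both tubes and the wrench are in place, so I'm handing the job in.

```bash
python3 -c "
from workcell import env
print(env.job_done())"
```

```text
the job is handed in; nothing more can be done
None
```

The job is handed in, with no verdict returned: the nut is at the red mark, both tubes present (30 and 25 mm) are clicked home, the wrench lies on its mat with its head overhanging by about 3 cm, and the start button was pressed last and is out again.

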